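Lock a caster wheel in its clamping fixture with a deep-shaft T-key

ROBOT

A 6-joint arm with a two-finger parallel gripper is mounted at the origin on a cart in front of the work surface, level with it; the furniture and walls round the work are solid. World frame = base frame: x ahead of the robot, y to its left, z up, the work surface at z = 0. Lengths are in m, angles in rad, forces in N, time in s.
With the tool pointing down it reaches from about 0.325 to 1 m from the base axis. Payload 5.1 kg.
Tool frame: the origin (TCP) lies midway between the tips of the shut fingers; the grasp point (between the pads) lies 19 mm behind it; z points along the fingers, y is the line along which they close (so a half turn about z gives the same grasp; the last joint's range is limited). The gripper opens to 85 mm and grips with 20 to 120 N. Pads are 22 mm wide; open, the fingers measure 114 mm over their backs; the gripper's body (76 mm by 85 mm) begins 54 mm behind the grasp point. The pads swing forward as they close: fully open they stand 13 mm farther back than shut.
Start: joints at [1.183, 0.124, 1.65, -0, 1.367, -0.083], TCP at [0.195, 0.62, 0.2] pointing down, gripper open.
Joint ranges: [-2.61, 2.61], [-1.02, 2.33], [0.03, 2.71], [-1.35, 4.49], [0.32, 2.68], [-2.91, 2.91]. Speed limits (rad/s): [2.57, 2.57, 3.14, 3.14, 3.14, 3.14].

INTERFACE

Orientations are given as a unit quaternion [x, y, z, w].
In Python, from plant import env gives the robot as it stands.
- The arm moves only by the shell command python3 -m inch 'ROWS' [FORCE]. ROWS is JSON, a list of rows, each an object with "travel": the shift along the tool's x, y, z in units of 0.3 m (1.0 is 0.3 m), a list of three; "yaw": the turn about the tool's z in units of 0.5 rad (1.0 is 0.5 rad); "claw": the closure in counts, from 0 (fully open) to 255 (shut). A call has 1 to 5 rows; each row is the pose to reach, as a shift and turn from the pose commanded when the call began, along the tool's axes at that moment; what a row does not reach only later rows make up. A row lasts 1/10 s, in which the tool goes at most 50 mm and 8.59 degrees, less where a joint would pass 70% of its speed; a pose out of reach is approached as far as the arm can. A call with a number of a shift or a turn outside -1 to 1 is refused whole. A call with a gripper value outside its range is refused whole. The fingers move at their own pace and stop on an object; FORCE is the grip in N (left out, the last holds). Time passes only in rows, so rows that repeat a pose let the fingers close. It gives the time, the measured TCP pose, the force, the opening and the grip force at its end, in the units of the state.
- env.observe(): the state, without advancing time (a new reading comes with each control period).
- env.capture(name): name is "scene" or "top" or "wrist"; returns a dict with "image" (400x640x3 uint8, blue, green, red), "z_map" (400x640 float32, m along the optical axis (not along the pixel's ray), 0 where there is no reading), "fx", "fy", "cx", "cy" (pixels), "world_to_cam" (4x4, takes a point from world to camera coordinates); the wrist camera has in their place "mount" (4x4, takes a point from camera to tool coordinates, whose origin is the TCP and whose axes are the flange's). Camera axes: x right, y down, z forward; pixel columns grow to the right and rows downward; lengths in m; the calibration is good to about 2 mm. The wrist camera is an equidistant fisheye: a pixel r from the principal point sees the ray r / f radians off the axis. A picture is of the moment at which its call begins: read the wrist's pose just before it.
- env.finish_job(): hands the job in; it is judged then, once.
Trained networks look in the newest picture that a camera, given by its name, has taken for a name from the list of things; names that differ only in an ending like _2 or _b are one class to them, and where a whole thing is asked for, a point or a joint stands for the part that bears it (a point fixed in the world has none). Each returns a list of dicts, best first, with "p" (0 to 1); they miss things now and then, are a little off and sometimes report something else, mostly with a low value. They report only what shows in the picture. A call takes as long as a camera call. They do not tell look-alikes from the thing itself.
- env.find_in(query, camera): "position" ([row, column] in pixels, amid what is visible of it).
- env.outline_of(query, camera): "region" (400x640 bool, what is visible of it) and "position" ([row, column] in pixels, amid what is visible of it).
- env.mark_of(query, camera): "position" ([row, column] in pixels: a listed point, or the origin of a listed thing).
The state is a dict: "time": time; "joint_positions": joint angles; "qvel": joint speeds; "effort": joint torques, N m; "tcp_pos": TCP position; "tool_rot": TCP orientation; "wrist_force": force on the tool from outside, world axes, zero at the start; "ft_torque": the same for the moment, N m; "opening": finger opening in m; "grip_force": force on a finger pad.
Only numpy, scipy, OpenCV 4.12 (cv2) and the standard library are available. Lean on these libraries where they do the work, as an engineer would, in place of code of your own. Each camera call takes 0.05 s, during which the arm holds its last target. There are 200 camera calls.

TASK

Lock the caster wheel in its fixture: take the T-key out of its blue stand, lower it down the green shaft until it is fully home on the square stem at the bottom, and with it turn the stem clockwise (seen from above) until the red claw has swung over the wheel and is against its stop. Then draw the key out and put it back in its stand, standing upright and fully down. Feel for the sprung stem gently, never forcing the key or pushing the stem down solid, touch the fixture only with the key, and leave the wheel and the other things alone.

Things in the scene. Friction and masses are not known exactly. Their poses are not given: they have to be found in the camera images.
- key: loose steel T-key, 0.3 kg, 163 mm tall, upright in its stand at the start. Origin: centre of its foot (lowest face); z runs up the 18 mm round shank, y along the handle bar. The foot is a socket, 27 mm across outside, 15.5 mm square inside (square's sides along the key's x and y), 20 mm deep
- key_grip (a point): centre of the key's handle, 150 mm above its foot: a round bar 12 mm thick, 100 mm long along the key's y, with red end sleeves; round this point a dark rectangular grip block 22 mm (x) by 34 mm (y) by 26 mm high (13 mm above and below the point), meant to be gripped across its 22 mm
- fixture: wheel clamping fixture, screwed down: grey base plate 190 x 120 x 10 mm with a round tower. Origin: on the tower's vertical axis, at the bench surface; z up, x towards the wheel. Green shaft tube 48 mm outside, 32 mm bore, from 57 mm up to a yellow funnel whose rim is 170 mm above the bench
- shaft_mouth (a point): centre of the funnel rim, on the tower axis, 170 mm above the bench; the funnel is 50 mm wide at the rim and narrows to the 32 mm bore over 12 mm
- stem_top (a point): fixed point on the tower axis 84 mm above the bench, where the brass stem's top stands at rest; its angle says nothing of the stem. Stem: 14 mm square, tip tapered over 2.5 mm to 10.5 mm square, its sides at any angle (not measured), turning with the claw. It is sprung: it yields downward up to 10 mm, 4 N to start, 1.6 N more per mm, then is solid
- home (a point): fixed point on the tower axis 64 mm above the bench: where the key's foot is when fully home on the stem (lower with the spring pressed). A key that rests on the stem with its square not entered keeps its foot 70 mm or more above the bench
- nest (a point): point on the base plate (10 mm above the bench) where the wheel's centre belongs, 80 mm from the tower axis along the fixture's x
- claw (a joint): angle (rad) of the red claw, turned by the stem: 0 fully open (1.4 rad anticlockwise of the fixture's x, 86 mm reach), grows clockwise seen from above, 1.4 where it meets its rubber stop over the wheel (the rubber gives about 0.1 rad). Starts between 0 and 0.2. It needs about 0.1 N m and stays where it is left; do not twist harder than 0.25 N m
- stand: key stand, screwed down: black base 80 x 80 x 6 mm with a blue upright tube, 33 mm bore, mouth widening to 50 mm, rim 64 mm above the bench. Origin: tube axis at the bench surface; the tube's floor, on which the key's foot stands, is 6 mm above it
- caster_wheel: loose blue caster wheel, 100 mm diameter, 34 mm thick, lying flat in the fixture beside the tower; origin at the centre of its underside
- tape_gun: orange tape dispenser, 176 x 55 x 79 mm, loose bystander; origin under its centre
- bearing: small ball bearing, 32 mm diameter, 10 mm high, loose bystander; origin under its centre
- axle_bolt: steel axle bolt, 55 mm long, 15 mm thick, lying loose, bystander; origin under its centre
- plunger (a joint): how far (m) the sprung stem is pressed down: 0 at rest, 0.010 solid; it must not be pushed beyond 0.009
Things that resemble listed ones, but are neither listed nor needed, are in the scene too. Leave any orange look-alike of the caster_wheel alone.

How it is judged:
By the outcome, as a careful person would: the job done as asked, in the order asked, and still so for the second after the job is handed in, with the robot touching nothing.
It also fails if it takes over 72 s, if anything falls off the work surface, if the arm or the gripper's body presses on something with over 40 N, if the wrist force passes 120 N, or if a joint passes its speed limit or range.

## Working session

There is one attempt and no reset: what is moved stays moved. The work goes in short steps, Python scripts to look and compute and a shell command to move; the robot and the scene stay as the last step left them, time stands still between calls to the robot, and variables do not carry over. Pictures are saved under pics/ and viewed, at most 10 in all, crops included, and the job is handed in when it is done.

```bash
ls; mkdir -p pics; cat > h.py <<'E'
import numpy as np,cv2
from plant import env
from scipy.spatial.transform import Rotation as R
def cam2w(c):
    return np.linalg.inv(np.array(c["world_to_cam"]))
def px2w(c,r,col,z=None):
    """world point at pixel: by depth, or on the plane z"""
    T=cam2w(c); d=np.array([(col-c["cx"])/c["fx"],(r-c["cy"])/c["fy"],1.])
    o=T[:3,3]; v=T[:3,:3]@d
    k=c["z_map"][int(round(r)),int(round(col))] if z is None else (z-o[2])/v[2]
    return o+k*v
def cloud(c):
    z=c["z_map"]; v,u=np.indices(z.shape); T=cam2w(c)
    P=np.stack([(u-c["cx"])/c["fx"]*z,(v-c["cy"])/c["fy"]*z,z],-1)
    return P@T[:3,:3].T+T[:3,3]
E
python3 - <<'E'
from h import *
np.set_printoptions(precision=4,suppress=True)
s=env.observe(); print(s)
ims=[]
Z={"key":0,"key_grip":None,"fixture":0,"shaft_mouth":.17,"stand":0,"caster_wheel":.01,"nest":.01,"bearing":0,"axle_bolt":0,"tape_gun":0}
for n in("top","scene"):
    c=env.capture(n); cv2.imwrite(f"pics/{n}0.png",c["image"]); print(n,c["fx"],cam2w(c)[:3,3])
    for q,z in Z.items():
        for m in env.mark_of(q,n)[:3]:
            if m["p"]>.2: print(q,round(m["p"],2),np.round(m["position"]),px2w(c,*m["position"],z=z) if z is not None else px2w(c,*m["position"]))
E
```

```text
pics
{'time': 0.0, 'joint_positions': array([ 1.1834,  0.1246,  1.6517, -0.    ,  1.3675, -0.0826]), 'qvel': array([-0.0006,  0.0001, -0.0015, -0.0002,  0.0001, -0.0012]), 'effort': array([  0.0025, -42.3585, -36.5461,   0.    ,   0.0066,   0.    ]), 'tcp_pos': array([0.1948, 0.6194, 0.1984]), 'tool_rot': array([ 0.1518,  0.9884, -0.0011, -0.0002]), 'wrist_force': array([-0.3206,  0.1889,  0.4751]), 'ft_torque': array([ 0.0401, -0.0145, -0.0043]), 'grip_force': 0.0, 'opening': 0.08552451510363918}
top 419.85104387458443 [ 0.2604 -0.2833  0.9624]
key 0.72 [178. 348.] [ 0.4866 -0.3776  0.    ]
key_grip 0.89 [162. 355.] [ 0.4774 -0.3767  0.169 ]
key_grip 0.34 [146. 234.] [ 0.5564 -0.1157  0.0375]
fixture 0.8 [177. 236.] [ 0.493  -0.1141  0.    ]
fixture 0.38 [246. 287.] [ 0.3283 -0.2327  0.    ]
fixture 0.34 [141. 236.] [ 0.5818 -0.1137  0.    ]
shaft_mouth 0.56 [156. 217.] [ 0.4937 -0.1065  0.17  ]
stand 0.88 [183. 348.] [ 0.4741 -0.3776  0.    ]
caster_wheel 0.96 [148. 236.] [ 0.5615 -0.115   0.01  ]
caster_wheel 0.71 [254. 379.] [ 0.3059 -0.4409  0.01  ]
nest 0.96 [143. 233.] [ 0.572
[... 184 characters left out ...]
.98702551529027 [ 0.1348 -0.8628  0.6787]
key 0.77 [262. 354.] [ 0.481  -0.3763  0.    ]
key 0.23 [188. 333.] [ 0.5732 -0.1054  0.    ]
key_grip 0.63 [214. 361.] [ 0.4759 -0.3928  0.1665]
fixture 0.83 [200. 311.] [ 0.4932 -0.1222  0.    ]
stand 0.74 [264. 352.] [ 0.4755 -0.3804  0.    ]
caster_wheel 0.9 [185. 330.] [ 0.5678 -0.1005  0.01  ]
caster_wheel 0.72 [316. 298.] [ 0.3019 -0.456   0.01  ]
nest 0.7 [187. 332.] [ 0.569  -0.1081  0.01  ]
nest 0.32 [215. 361.] [ 0.5778 -0.252   0.01  ]
bearing 0.47 [272. 286.] [ 0.3263 -0.3313  0.    ]
axle_bolt 0.66 [247. 273.] [ 0.3295 -0.2442  0.    ]
tape_gun 0.68 [324. 387.] [ 0.4576 -0.5467  0.    ]
tape_gun 0.3 [187. 334.] [ 0.5794 -0.102   0.    ]
```

View pics/top0.png

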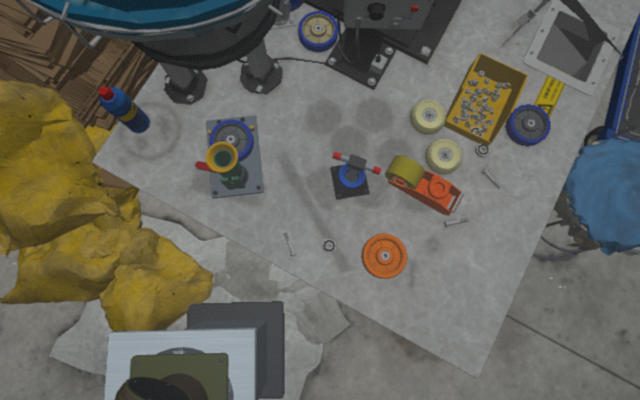

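View pics/scene0.png

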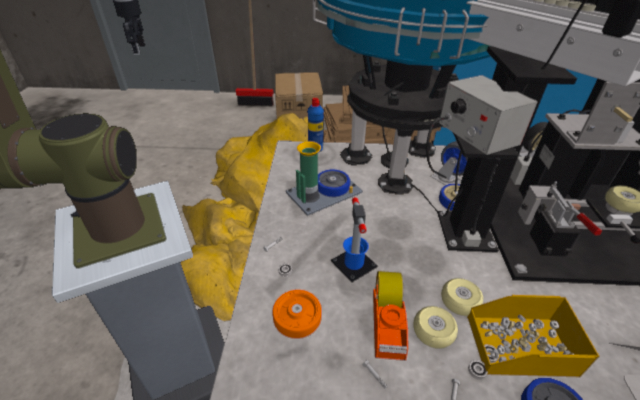

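The top view shows the key's handle at (row 162, col 355) above the blue stand at (183, 348). The funnel is at (156, 217), the wheel in its nest at (140, 232), and the red claw at (165, 202). There is only one T-key and one tower. The blue wheels at (30, 318) and (125, 528) and the orange one at (255, 385) are look-alikes.

```bash
python3 - <<'E'
from h import *
np.set_printoptions(precision=4,suppress=True)
def circ(P):
    A=np.c_[2*P[:,:2],np.ones(len(P))]; b=(P[:,:2]**2).sum(1); s=np.linalg.lstsq(A,b,rcond=None)[0]
    return s[:2],np.sqrt(s[2]+s[:2]@s[:2])
for n in("top","scene"):
    c=env.capture(n); P=cloud(c); I=cv2.cvtColor(c["image"],cv2.COLOR_BGR2HSV); ok=c["z_map"]>0
    near=lambda x,y,r:ok&(np.hypot(P[...,0]-x,P[...,1]-y)<r)
    H,S,V=I[...,0].astype(int),I[...,1],I[...,2]
    def st(nm,m,fit=False):
        Q=P[m]; 
        if len(Q)<5: print(n,nm,len(Q));return
        w=np.linalg.svd(Q[:,:2]-Q[:,:2].mean(0),full_matrices=False)[2][0]
        print(n,nm,len(Q),Q.mean(0),"min",Q.min(0),"max",Q.max(0),"mid",(Q.min(0)+Q.max(0))[:2]/2,"ang",np.arctan2(w[1],w[0])%np.pi, circ(Q) if fit else "")
    F=near(.493,-.112,.15)
    st("funnelrim",F&(P[...,2]>.163)&(P[...,2]<.18),True)
    st("yellow",F&(H>20)&(H<35)&(S>120)&(P[...,2]>.15),True)
    st("claw",F&((H<8)|(H>172))&(S>120)&(P[...,2]>.02))
    st("wheel",near(.57,-.11,.06)&(P[...,2]>.038)&(P[...,2]<.055),True)
    st("plate",F&(P[...,2]>.005)&(P[...,2]<.015))
    K=near(.478,-.378,.09)
    st("handle",K&(P[...,2]>.14))
    st("block",K&(P[...,2]>.166)&(V<110))
    st("red",K&((H<8)|(H>172))&(S>120)&(P[...,2]>.1))
    st("standrim",near(.478,-.378,.04)&(P[...,2]>.058)&(P[...,2]<.068)&(H>95)&(H<130)&(S>100),True)
    if n=="top":
        m=near(.49,-.115,.14)&(P[...,2]>.005)&(P[...,2]<.015); q=P[m][:,:2].astype(np.float32)
        print("platerect",cv2.minAreaRect(q))
        m=near(.478,-.378,.06)&(P[...,2]>.003)&(P[...,2]<.009);print("standrect",cv2.minAreaRect(P[m][:,:2].astype(np.float32)))
        cv2.imwrite("pics/crop1.png",cv2.resize(c["image"][95:215,185:395],None,fx=3.7,fy=3.7,interpolation=cv2.INTER_CUBIC))
    # highest obstacles near path
    for x0 in (.3,.45,.6,.7): 
        m=ok&(P[...,0]>x0)&(P[...,0]<x0+.15)&(P[...,1]<.05)&(P[...,1]>-.5); print(x0,"zmax",np.percentile(P[m][:,2],[50,99,100]))
E
```

```text
top funnelrim 381 [ 0.4955 -0.1141  0.1678] min [ 0.4619 -0.1456  0.163 ] max [ 0.5239 -0.0849  0.1731] mid [ 0.4929 -0.1153] ang 1.8853646691846269 (array([ 0.4931, -0.1155]), np.float64(0.026852869049015012))
top yellow 449 [ 0.4955 -0.1131  0.1663] min [ 0.4619 -0.144   0.1564] max [ 0.5238 -0.0849  0.1731] mid [ 0.4929 -0.1145] ang 0.7942677587558093 (array([ 0.4931, -0.1156]), np.float64(0.025617560080931717))
top claw 83 [ 0.5065 -0.0494  0.0549] min [ 0.496  -0.0683  0.0511] max [ 0.5159 -0.0343  0.0583] mid [ 0.5059 -0.0513] ang 1.1534695994509774 
top wheel 413 [ 0.5805 -0.1136  0.04  ] min [ 0.5296 -0.1566  0.038 ] max [ 0.6194 -0.0607  0.0461] mid [ 0.5745 -0.1087] ang 1.0668937125941695 (array([ 0.5768, -0.1112]), np.float64(0.03436351463689748))
top plate 1583 [ 0.5207 -0.1244  0.0093] min [ 0.3957 -0.2581  0.005 ] max [ 0.6405 -0.0423  0.015 ] mid [ 0.5181 -0.1502] ang 0.009833870301648506 
top handle 457 [ 0.4779 -0.3798  0.1629] min [ 0.4557 -0.4283  0.1447] max [ 0.5019 -0.3337  0.172 ] mid [ 0.4788 -0.381 ] ang 1.1921305875667534 
top block 174 [ 0.4792 -0.3803  0.1
[... 1696 characters left out ...]
03 -0.3339  0.1702] mid [ 0.4773 -0.3815] ang 1.20731608360046 
scene block 108 [ 0.4776 -0.3815  0.168 ] min [ 0.4642 -0.3989  0.166 ] max [ 0.491  -0.3634  0.1702] mid [ 0.4776 -0.3812] ang 1.2090360984414024 
scene red 80 [ 0.4721 -0.3938  0.1602] min [ 0.4543 -0.4291  0.1517] max [ 0.5003 -0.3339  0.1641] mid [ 0.4773 -0.3815] ang 1.1961846858550491 
scene standrim 143 [ 0.4791 -0.3806  0.062 ] min [ 0.4502 -0.4099  0.0581] max [ 0.5071 -0.3522  0.0656] mid [ 0.4787 -0.381 ] ang 2.6236330353274067 (array([ 0.4777, -0.3817]), np.float64(0.026001851751427524))
0.3 zmax [-0.0008  0.0305  0.0331]
0.45 zmax [0.0085 0.501  0.5035]
0.6 zmax [0.3097 0.5114 0.5174]
0.7 zmax [0.3075 0.5336 0.5556]
```

View pics/crop1.png

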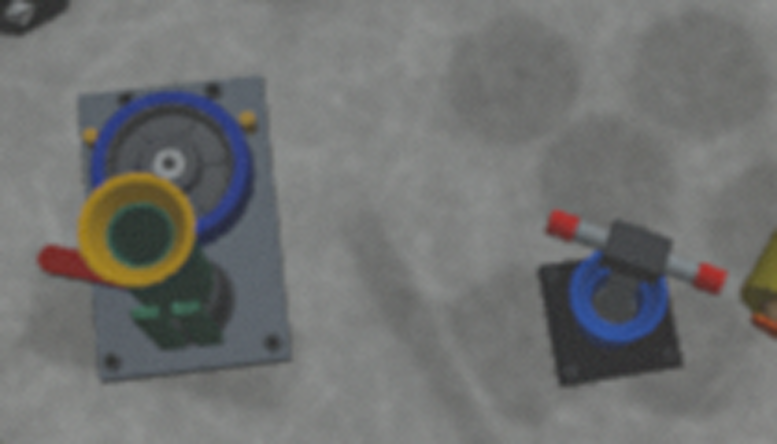

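```bash
python3 - <<'E'
from h import *
np.set_printoptions(precision=3,suppress=True)
c=env.capture("wrist"); print({k:v for k,v in c.items() if k not in("image","z_map")})
Q=[]
for n in("top","scene"):
    d=env.capture(n); P=cloud(d)[d["z_map"]>0]; Q.append(P)
P=np.vstack(Q); P=P[(P[:,2]>.19)&(P[:,2]<.8)&(P[:,0]>.12)]
for y in np.arange(-.7,.7,.1):
    m=P[(P[:,1]>=y)&(P[:,1]<y+.1)]
    if len(m): k=m[m[:,0].argsort()[:3]]; print(round(y,1),len(m),k.tolist())
E
```

```text
{'fx': 309.70691628693146, 'fy': 309.70691628693146, 'cx': 320.1112866283557, 'cy': 199.68737585528353, 'mount': array([[ 0.001, -0.955, -0.297,  0.076],
       [ 1.   ,  0.001,  0.   , -0.   ],
       [ 0.   , -0.297,  0.955, -0.175],
       [ 0.   ,  0.   ,  0.   ,  1.   ]])}
-0.6 7168 [[0.7128029626170109, -0.501036044546241, 0.2999404842537311], [0.7133034797150891, -0.5000029888579764, 0.3013806216344565], [0.7158912702495296, -0.5016982371066399, 0.297234167264588]]
-0.5 15180 [[0.646042773615385, -0.45850646382436683, 0.2989612655580024], [0.6466013387897798, -0.45835608065395983, 0.30371115213852196], [0.6467934172331836, -0.4615654659126103, 0.30269332614323224]]
-0.4 7263 [[0.6313963251233634, -0.37848441875751615, 0.2925685226835339], [0.6318631233449526, -0.37536519289297904, 0.29079893803258455], [0.632224894082777, -0.37558564313714454, 0.28030889036574336]]
-0.3 6734 [[0.5878026946140253, -0.20080399833686036, 0.48474931998904436], [0.589067572262369, -0.20027093428370707, 0.48579677376546937], [0.5901944505042543, -0.20032151038325968, 0.48619813946707024]]
-0.2 10351
[... 494 characters left out ...]
, 0.004362118434389717, 0.4785906320258373], [0.5649197417387685, 0.004676066568157888, 0.4721866647750701]]
0.4 37 [[2.4213230900848766, 0.4343964055677535, 0.21949496093342452], [2.437120547360879, 0.46014131299599026, 0.22764023204126188], [2.437414975491171, 0.47373303000402667, 0.2202124972107316]]
0.5 779 [[0.15931331206881372, 0.5484017466769325, 0.292443740874763], [0.15972354302895234, 0.5486677214699528, 0.31400716122348954], [0.15997387508692398, 0.5987691180795428, 0.3976580755947205]]
0.6 244 [[0.15511099875797726, 0.6121752495726579, 0.36917194817400567], [0.1553511530782948, 0.6138982037207822, 0.3598232646307507], [0.15541302364915754, 0.616212443609235, 0.39763746408946415]]
```

```bash
python3 - <<'E'
from h import *
np.set_printoptions(precision=3,suppress=True)
Q={}
for n in("top","scene"):
    d=env.capture(n); Q[n]=cloud(d)[d["z_map"]>0]
for nm,o in(("tower",(.4925,-.1155)),("stand",(.4787,-.3808))):
  for z in np.arange(.18,.8,.05):
    for n,P in Q.items():
        m=P[(P[:,2]>=z)&(P[:,2]<z+.05)]; r=np.hypot(m[:,0]-o[0],m[:,1]-o[1]); i=r.argsort()
        if len(m)>5: print(nm,n,round(z,2),"dist",r[i[3]],m[i[3]])
E
```

```text
tower top 0.18 dist 0.1672788865354419 [ 0.658 -0.092  0.208]
tower scene 0.18 dist 0.16568314365209888 [ 0.658 -0.102  0.21 ]
tower top 0.23 dist 0.1683372270121669 [ 0.659 -0.091  0.249]
tower scene 0.23 dist 0.167173556729103 [ 0.658 -0.094  0.25 ]
tower top 0.28 dist 0.292405206273444 [ 0.636 -0.371  0.311]
tower scene 0.28 dist 0.2122104074817786 [ 0.689 -0.035  0.285]
tower top 0.33 dist 0.299819211631405 [ 0.65  -0.371  0.331]
tower scene 0.33 dist 0.2114120192082948 [ 0.692 -0.045  0.349]
tower top 0.38 dist 0.12426327760825782 [ 0.616 -0.13   0.392]
tower scene 0.38 dist 0.11582360501906055 [ 0.608 -0.107  0.418]
tower top 0.43 dist 0.07433166281082605 [ 0.567 -0.109  0.472]
tower scene 0.43 dist 0.07265137444222432 [ 0.565 -0.107  0.466]
tower top 0.48 dist 0.06988035678041722 [ 0.562 -0.111  0.488]
tower scene 0.48 dist 0.06892992829418283 [ 0.561 -0.111  0.487]
tower scene 0.53 dist 0.4133869553695199 [ 0.802 -0.39   0.533]
stand top 0.18 dist 0.1835462507103613 [ 0.662 -0.368  0.223]
stand scene 0.18 dist 0.17687313461086346 [ 0.655 -0.372  0.226]
stand top 0.23 dist 0.15595684602936447 [ 0.635 -0.378  0.279]
stand scene 0.23 dist 0.15453373497454942 [ 0.633 -0.376  0.272]
stand top 0.28 dist 0.15464797531374105 [ 0.633 -0.375  0.282]
stand scene 0.28 dist 0.15415726228090715 [ 0.633 -0.376  0.286]
stand top 0.33 dist 0.17372484882290945 [ 0.652 -0.369  0.33 ]
stand scene 0.33 dist 0.17930323880708585 [ 0.658 -0.369  0.331]
stand top 0.38 dist 0.1921170039111557 [ 0.621 -0.252  0.427]
stand scene 0.38 dist 0.19124030022066446 [ 0.62  -0.252  0.426]
stand top 0.43 dist 0.19008050874168672 [ 0.619 -0.253  0.463]
stand scene 0.43 dist 0.1883620839375127 [ 0.618 -0.254  0.459]
stand top 0.48 dist 0.20164567559164584 [ 0.604 -0.223  0.488]
stand scene 0.48 dist 0.18991920307005647 [ 0.619 -0.252  0.489]
stand scene 0.53 dist 0.30575769787960155 [ 0.763 -0.492  0.552]
```

```bash
cat >> h.py <<'E'
def pose():
    s=env.observe(); r=R.from_quat(s["tool_rot"]).as_matrix()
    return s,np.array(s["tcp_pos"]),r,np.arctan2(r[1,1],r[0,1])
def plan(*wps):
    """wps: (x,y,z,tool-y angle); prints travel/yaw units for each, assuming the one before is reached"""
    s,p,r,a=pose(); print("t %.2f"%s["time"],"tcp",np.round(p,4),"a %.4f"%a,"tilt",np.round(r[:,2],4),"F",np.round(s["wrist_force"],2),"M",np.round(s["ft_torque"],3),"q6 %.2f"%s["joint_positions"][5],"open %.4f"%s["opening"])
    for w in wps:
        b=w[3]; d=np.array(w[:3])-p
        ex=np.array([np.cos(a+np.pi/2),np.sin(a+np.pi/2),0]); ey=np.array([np.cos(a),np.sin(a),0])
        print("travel",np.round(np.array([d@ex,d@ey,-d[2]])/.3,4).tolist(),"yaw %.4f"%(-(b-a)/.5))
        p,a=np.array(w[:3]),b
E
python3 -c "
from h import *
plan((.24,.38,.27,.9),(.31,.15,.27,.6),(.40,-.05,.27,.3),(.4925,-.1915,.25,0),(.4925,-.1915,.14,0))"
```

```text
t 1.45 tcp [0.1951 0.62   0.1997] a 1.2660 tilt [-0. -0. -1.] F [ 0.42 -0.86  1.01] M [-0.021 -0.027  0.044] q6 -0.08 open 0.0856
travel [-0.3829, -0.7182, -0.2343] yaw 0.7320
travel [-0.6593, -0.4555, -0.0] yaw 0.6000
travel [-0.7196, -0.1288, -0.0] yaw 0.6000
travel [-0.5417, 0.1552, 0.0667] yaw 0.6000
travel [0.0, 0.0, 0.3667] yaw 0.0000
```

```bash
python3 -m inch '[{"travel":[-0.383,-0.718,-0.234],"yaw":0.732,"claw":0},{"travel":[-0.383,-0.718,-0.234],"yaw":0.732,"claw":0},{"travel":[-0.383,-0.718,-0.234],"yaw":0.732,"claw":0},{"travel":[-0.383,-0.718,-0.234],"yaw":0.732,"claw":0},{"travel":[-0.383,-0.718,-0.234],"yaw":0.732,"claw":0}]'
python3 -m inch '[{"travel":[-0.66,-0.456,0],"yaw":0.6,"claw":0},{"travel":[-0.66,-0.456,0],"yaw":0.6,"claw":0},{"travel":[-0.66,-0.456,0],"yaw":0.6,"claw":0},{"travel":[-0.66,-0.456,0],"yaw":0.6,"claw":0},{"travel":[-0.66,-0.456,0],"yaw":0.6,"claw":0}]'
python3 -m inch '[{"travel":[-0.72,-0.13,0],"yaw":0.6,"claw":0},{"travel":[-0.72,-0.13,0],"yaw":0.6,"claw":0},{"travel":[-0.72,-0.13,0],"yaw":0.6,"claw":0},{"travel":[-0.72,-0.13,0],"yaw":0.6,"claw":0},{"travel":[-0.72,-0.13,0],"yaw":0.6,"claw":0}]'
python3 -c "
from h import *
plan((.4925,-.1915,.25,0),(.4925,-.1915,.14,0))"
```

```text
time: 1.95
tcp_pos: [0.2393, 0.3821, 0.2694]
tool_rot: [0.329, 0.944, 0.0, 0.0]
wrist_force: [0.9, 0.0, 1.1]
opening: 0.085
grip_force: 0.0
time: 2.45
tcp_pos: [0.3095, 0.1515, 0.2692]
tool_rot: [0.467, 0.884, 0.001, 0.001]
wrist_force: [1.0, 0.3, -1.0]
opening: 0.0854
grip_force: 0.0
time: 2.95
tcp_pos: [0.3998, -0.0502, 0.2688]
tool_rot: [0.595, 0.803, -0.0, 0.0]
wrist_force: [0.0, 0.0, -1.5]
opening: 0.0851
grip_force: 0.0
t 2.95 tcp [ 0.3998 -0.0502  0.2688] a 0.2952 tilt [ 1.e-04 -9.e-04 -1.e+00] F [ 0.    0.02 -1.5 ] M [ 0.027  0.035 -0.015] q6 -0.55 open 0.0851
travel [-0.5405, 0.1587, 0.0627] yaw 0.5904
travel [0.0, 0.0, 0.3667] yaw 0.0000
```

```bash
python3 -m inch '[{"travel":[-0.54,0.157,0.06],"yaw":0.6,"claw":0},{"travel":[-0.54,0.157,0.06],"yaw":0.6,"claw":0},{"travel":[-0.54,0.157,0.06],"yaw":0.6,"claw":0},{"travel":[-0.54,0.157,0.06],"yaw":0.6,"claw":0},{"travel":[-0.54,0.157,0.06],"yaw":0.6,"claw":0}]'
python3 -m inch '[{"travel":[0,0,0.15],"yaw":0,"claw":0},{"travel":[0,0,0.3],"yaw":0,"claw":0},{"travel":[0,0,0.367],"yaw":0,"claw":0},{"travel":[0,0,0.367],"yaw":0,"claw":0},{"travel":[0,0,0.367],"yaw":0,"claw":0}]'
cat >> h.py <<'E'
def wrist(n=1):
    """n pictures averaged, with camera-to-world; wz(c,r,col,z) gives world point on plane z, or w2p the pixel"""
    s,p,r,a=pose(); T=np.eye(4); T[:3,:3]=r; T[:3,3]=p
    cs=[env.capture("wrist") for _ in range(n)]; c=cs[0]
    c["image"]=np.mean([k["image"].astype(float) for k in cs],0).astype(np.uint8); c["T"]=T@c["mount"]; return c
def ray(c,r,col):
    u=np.stack([np.asarray(col)-c["cx"],np.asarray(r)-c["cy"]],-1)/c["fx"]; t=np.linalg.norm(u,axis=-1,keepdims=True)
    return np.concatenate([np.sinc(t/np.pi)*u,np.cos(t)],-1)@c["T"][:3,:3].T
def wz(c,r,col,z):
    v=ray(c,r,col); o=c["T"][:3,3]; return o+v*((z-o[2])/v[...,2:])
def w2p(c,P):
    q=(np.asarray(P)-c["T"][:3,3])@c["T"][:3,:3]; h=np.linalg.norm(q[...,:2],axis=-1); t=np.arctan2(h,q[...,2])
    k=c["fx"]*t/np.maximum(h,1e-9); return c["cx"]+q[...,0]*k,c["cy"]+q[...,1]*k
def rectify(c,o,half,z,N=600):
    """top-down view on plane z: column grows with world x, row with -y"""
    g=(np.arange(N)-N/2)/N*2*half; X,Y=np.meshgrid(o[0]+g,o[1]-g)
    u,v=w2p(c,np.stack([X,Y,np.full_like(X,z)],-1)); return cv2.remap(c["image"],u.astype(np.float32),v.astype(np.float32),cv2.INTER_CUBIC)
E
python3 - <<'E'
from h import *
plan(); c=wrist(8); print(c["T"][:3,3]); np.save("w1.npy",c,allow_pickle=True)
o=(.4925,-.1155)
A=rectify(c,o,.035,.170,400); B=rectify(c,o,.018,.084,400)
C=cv2.convertScaleAbs(B,alpha=255/np.percentile(B,99.5))
cv2.imwrite("pics/w1.png",np.hstack([A,C]))
E
```

```text
time: 3.45
tcp_pos: [0.4924, -0.1895, 0.2496]
tool_rot: [0.708, 0.706, -0.0, -0.001]
wrist_force: [-0.3, 1.0, 0.5]
opening: 0.085
grip_force: 0.0
time: 3.95
tcp_pos: [0.4922, -0.187, 0.1418]
tool_rot: [0.707, 0.707, 0.0, 0.0]
wrist_force: [0.3, 0.1, 0.7]
opening: 0.0853
grip_force: 0.0
t 3.95 tcp [ 0.4922 -0.187   0.1418] a 0.0008 tilt [ 9.e-04 -3.e-04 -1.e+00] F [0.27 0.13 0.72] M [-0.024  0.049  0.034] q6 -0.47 open 0.0853
[ 0.49181511 -0.11118022  0.31646503]
```

View pics/w1.png

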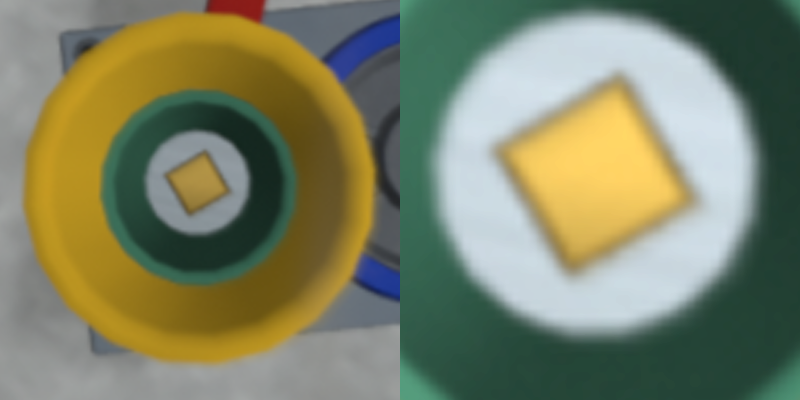

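The rectified wrist view shows the funnel rim centred near left-pane pixel (200, 187). The brass stem square is clearly visible, with right-pane corners at (620,75), (495,150), (572,272) and (695,200), so its sides lie at about 31° mod 90°.

```bash
python3 - <<'E'
from h import *
np.set_printoptions(precision=4,suppress=True)
c=np.load("w1.npy",allow_pickle=True).item(); o=(.4925,-.1155)
def back(B,half,q): return o[0]+(q[0]-len(B)/2)/len(B)*2*half, o[1]-(q[1]-len(B)/2)/len(B)*2*half
for z in(.084,.0815):
    B=rectify(c,o,.018,z); H=cv2.cvtColor(B,cv2.COLOR_BGR2HSV)
    m=((H[...,0]>10)&(H[...,0]<30)&(H[...,1]>90)).astype(np.uint8); k=max(cv2.findContours(m,0,2)[0],key=cv2.contourArea)
    r=cv2.minAreaRect(k); print("stem",z,back(B,.018,r[0]),np.array(r[1])*.036/600,"world angle deg",-r[2])
B=rectify(c,o,.035,.17); H=cv2.cvtColor(B,cv2.COLOR_BGR2HSV)
m=((H[...,0]>18)&(H[...,0]<32)&(H[...,1]>130)).astype(np.uint8); k=max(cv2.findContours(m,0,2)[0],key=cv2.contourArea)
e=cv2.fitEllipse(k); print("rim",back(B,.035,e[0]),np.array(e[1])*.07/600)
for i in range(3): 
    s=env.observe(); print(s["tcp_pos"])
d=env.capture("wrist"); print(env.observe()["tcp_pos"])
plan((.479,-.381,.28,-.38),(.479,-.381,.24,-.38))
E
```

```text
stem 0.084 (0.4921431365966797, -0.11330070373535157) [0.0129 0.013 ] world angle deg -59.374473571777344
stem 0.0815 (0.49215764404296874, -0.11331243530273438) [0.0131 0.0131] world angle deg -59.51426315307617
rim (0.49231113942464194, -0.11331273854573569) [0.0611 0.0613]
[ 0.4925 -0.1877  0.1416]
[ 0.4925 -0.1877  0.1416]
[ 0.4925 -0.1877  0.1416]
[ 0.4923 -0.1876  0.1413]
t 4.40 tcp [ 0.4923 -0.1876  0.1413] a 0.0000 tilt [ 0.0009 -0.0004 -1.    ] F [-0.53  0.01 -0.14] M [-0.009 -0.001 -0.045] q6 -0.47 open 0.0854
travel [-0.6445, -0.0444, -0.4623] yaw 0.7600
travel [0.0, 0.0, 0.1333] yaw -0.0000
```

```bash
python3 -m inch '[{"travel":[0,0,-0.16],"yaw":0.2,"claw":0},{"travel":[-0.1,0,-0.32],"yaw":0.4,"claw":0},{"travel":[-0.26,-0.02,-0.36],"yaw":0.7,"claw":0},{"travel":[-0.42,-0.03,-0.36],"yaw":0.76,"claw":0},{"travel":[-0.58,-0.044,-0.36],"yaw":0.76,"claw":0}]'
python3 -m inch '[{"travel":[-0.062,0.022,0],"yaw":0,"claw":0},{"travel":[-0.062,0.022,0],"yaw":0,"claw":0},{"travel":[-0.062,0.022,0],"yaw":0,"claw":0},{"travel":[-0.062,0.022,0],"yaw":0,"claw":0}]'
python3 - <<'E'
from h import *
np.set_printoptions(precision=4,suppress=True)
c=wrist(4); np.save("w2.npy",c,allow_pickle=True); o=(.479,-.381)
A=rectify(c,o,.07,.169,400); B=rectify(c,o,.05,.064,400); cv2.imwrite("pics/w2.png",np.hstack([A,B]))
plan((*o,.16,-.38),(*o,.137,-.38))
E
```

```text
time: 4.9
tcp_pos: [0.4793, -0.3628, 0.2507]
tool_rot: [0.828, 0.561, 0.0, 0.002]
wrist_force: [0.7, 1.4, -0.6]
opening: 0.085
grip_force: 0.0
time: 5.3
tcp_pos: [0.4784, -0.379, 0.2486]
tool_rot: [0.828, 0.561, 0.0, -0.0]
wrist_force: [-0.6, 0.3, -0.4]
opening: 0.0853
grip_force: 0.0
t 5.50 tcp [ 0.4785 -0.3793  0.2489] a -0.3784 tilt [ 0.0003 -0.0001 -1.    ] F [-0.37  1.67 -0.15] M [ 0.033 -0.012 -0.065] q6 -0.38 open 0.0854
travel [-0.0047, 0.0035, 0.2965] yaw 0.0032
travel [0.0, 0.0, 0.0767] yaw -0.0000
```

View pics/w2.png

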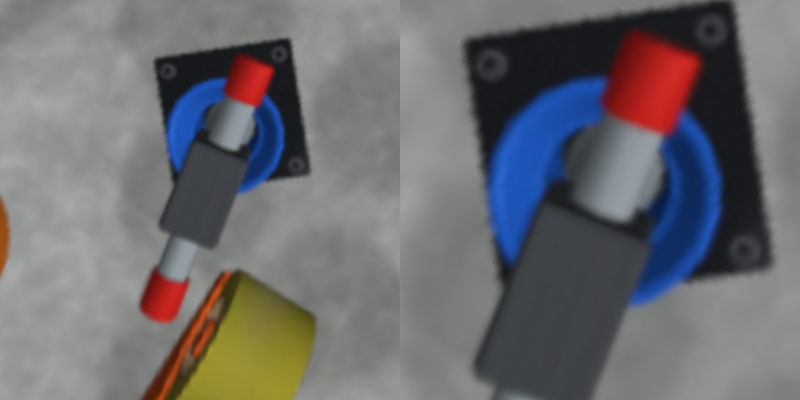

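```bash
python3 -m inch '[{"travel":[0,0.002,0.12],"yaw":0,"claw":0},{"travel":[0,0.002,0.25],"yaw":0,"claw":0},{"travel":[0,0.002,0.36],"yaw":0,"claw":0},{"travel":[0,0.002,0.38],"yaw":0,"claw":0},{"travel":[0,0.002,0.38],"yaw":0,"claw":100}]' 50
python3 -m inch '[{"travel":[0,0,0],"yaw":0,"claw":255},{"travel":[0,0,0],"yaw":0,"claw":255},{"travel":[0,0,0],"yaw":0,"claw":255},{"travel":[0,0,0],"yaw":0,"claw":255},{"travel":[0,0,0],"yaw":0,"claw":255}]' 50
python3 -m inch '[{"travel":[0,0,0],"yaw":0,"claw":255},{"travel":[0,0,0],"yaw":0,"claw":255},{"travel":[0,0,0],"yaw":0,"claw":255}]' 50
python3 -c "
from h import *
plan()"
```

```text
time: 6.0
tcp_pos: [0.4783, -0.3797, 0.1338]
tool_rot: [0.828, 0.561, -0.0, -0.001]
wrist_force: [0.4, -0.5, 0.3]
opening: 0.0735
grip_force: 0.0
time: 6.5
tcp_pos: [0.4802, -0.3821, 0.1379]
tool_rot: [0.828, 0.561, 0.001, 0.003]
wrist_force: [0.1, 0.7, 8.1]
opening: 0.0052
grip_force: 8.0
time: 6.8
tcp_pos: [0.4801, -0.3821, 0.1381]
tool_rot: [0.828, 0.561, 0.001, 0.003]
wrist_force: [-1.1, 1.1, 7.4]
opening: -0.0003
grip_force: 4.1
t 6.80 tcp [ 0.4801 -0.3821  0.1381] a -0.3801 tilt [ 0.0038 -0.0038 -1.    ] F [-1.1   1.14  7.37] M [0.039 0.098 0.04 ] q6 -0.38 open -0.0003
```

```bash
python3 - <<'E'
from h import *
c=env.capture("scene"); w=env.capture("wrist")
a=cv2.resize(c["image"][150:300,300:420],(400,500),interpolation=cv2.INTER_CUBIC); b=cv2.resize(w["image"],(400,250))
b=w["image"][:, 120:520]
cv2.imwrite("pics/g1.png",np.hstack([a,cv2.copyMakeBorder(b,0,100,0,0,0)]))
E
```

```text
(no output)
```

View pics/g1.png

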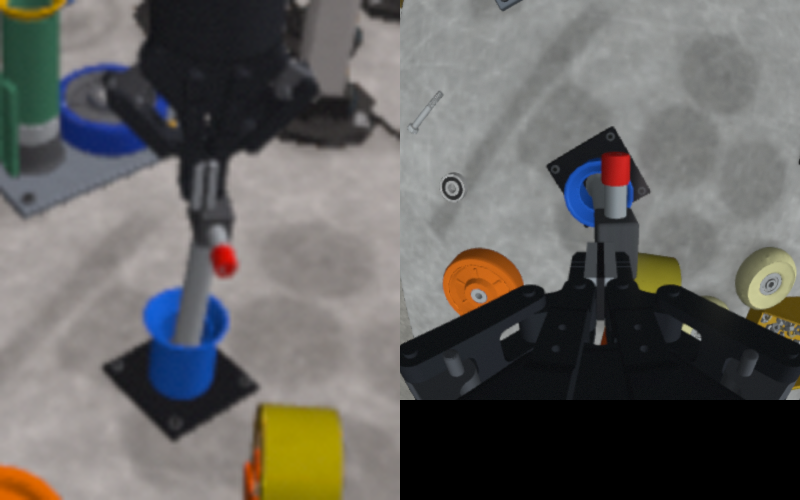

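The fingers are shut, yet the key is still in its stand (scene pane: block at (212, 215), red bar end at (225, 262), key leaning). In the wrist pane the block at (617, 240) is to the right of the fingertips at (600, 260). I'll measure heights before moving.

```bash
python3 - <<'E'
from h import *
np.set_printoptions(precision=4,suppress=True)
w=wrist(2); r,col=np.indices(w["z_map"].shape); v=ray(w,r,col)
vc=v@w["T"][:3,:3]; P=w["T"][:3,3]+v*(w["z_map"]/np.maximum(vc[...,2],1e-3))[...,None]
s,p,Rm,a=pose(); Q=(P-p)@Rm
for rr in range(150,300,8): print(rr,[ (c,*(np.round(Q[rr,c]*1000).astype(int).tolist())) for c in (308,318,326,334,342,350)])
E
```

```text
150 [(308, 32, -12, 133), (318, 32, -2, 131), (326, 32, 6, 133), (334, 32, 14, 133), (342, 32, 22, 132), (350, 32, 30, 137)]
158 [(308, 24, -12, 131), (318, 25, -2, 127), (326, 50, 3, -23), (334, 51, 7, -26), (342, 51, 11, -26), (350, 50, 15, -19)]
166 [(308, 27, -10, 74), (318, 27, -2, 76), (326, 46, 3, -24), (334, 47, 7, -26), (342, 47, 11, -26), (350, 16, 30, 130)]
174 [(308, 18, -10, 83), (318, 14, -2, 103), (326, 42, 3, -25), (334, 43, 7, -27), (342, 42, 11, -25), (350, 8, 30, 132)]
182 [(308, 6, -11, 103), (318, 11, -2, 84), (326, 38, 3, -24), (334, 39, 7, -26), (342, 38, 11, -25), (350, 14, 25, 74)]
190 [(308, -1, -11, 101), (318, 10, -2, 61), (326, 33, 3, -22), (334, 34, 7, -25), (342, 34, 11, -23), (350, 7, 25, 75)]
198 [(308, -11, -12, 109), (318, 9, -2, 43), (326, 29, 3, -23), (334, 30, 7, -24), (342, 30, 11, -24), (350, 0, 25, 73)]
206 [(308, -11, -11, 86), (318, 9, -1, 26), (326, 25, 3, -21), (334, 25, 7, -23), (342, 25, 11, -23), (350, 76, 0, -175)]
214 [(308, -16, -11, 79), (318, 19, -1, -18), (326, 20, 3, -20), (334, 21, 7, -24), (342, 21, 11, -24), (350, 18, 16, -17)
[... 519 characters left out ...]
, (318, 11, -1, -49), (326, 12, 3, -51), (334, 11, 6, -50), (342, 8, 10, -43), (350, 2, 15, -32)]
262 [(308, 11, -5, -57), (318, 11, -1, -57), (326, 11, 2, -57), (334, 11, 6, -56), (342, 6, 10, -49), (350, 7, 14, -50)]
270 [(308, 11, -5, -63), (318, 11, -1, -64), (326, 11, 2, -64), (334, 10, 6, -63), (342, 7, 9, -57), (350, 7, 13, -57)]
278 [(308, 11, -5, -70), (318, 11, -1, -70), (326, 11, 2, -70), (334, 11, 5, -70), (342, 12, 8, -71), (350, 6, 12, -63)]
286 [(308, 12, -5, -77), (318, 7, -1, -69), (326, 11, 2, -77), (334, 12, 5, -78), (342, 14, 8, -80), (350, 12, 11, -78)]
294 [(308, 12, -4, -82), (318, 3, -1, -70), (326, 8, 2, -77), (334, 12, 5, -82), (342, 12, 8, -83), (350, 12, 11, -83)]
```

```bash
python3 -m inch '[{"travel":[0,0,-0.03],"yaw":0,"claw":255},{"travel":[0,0,-0.07],"yaw":0,"claw":255},{"travel":[0,0,-0.14],"yaw":0,"claw":255},{"travel":[0,0,-0.25],"yaw":0,"claw":255}]'
python3 - <<'E'
from h import *
np.set_printoptions(precision=4,suppress=True)
def look(tag):
    w=wrist(1); r,col=np.indices(w["z_map"].shape); v=ray(w,r,col)
    vc=v@w["T"][:3,:3]; P=w["T"][:3,3]+v*(w["z_map"]/np.maximum(vc[...,2],1e-3))[...,None]
    s,p,Rm,a=pose(); Q=(P-p)@Rm*1000; ok=(w["z_map"]>0)
    f=ok&(abs(Q[...,0])<14)&(Q[...,2]<20)&(Q[...,2]>-100)
    for z in range(-80,10,8):
        m=f&(Q[...,2]>=z)&(Q[...,2]<z+8)
        if m.sum(): print(tag,z,m.sum(),"y",np.percentile(Q[m][:,1],[1,50,99]).round(1))
    cv2.imwrite(f"pics/{tag}.png",w["image"]); return Q,P
look("shut"); plan()
d=env.capture("top"); P=cloud(d)[d["z_map"]>0]; m=(np.hypot(P[:,0]-.479,P[:,1]+.381)<.07)
print(np.percentile(P[m][:,2],[50,99]))
E
```

```text
time: 7.4
tcp_pos: [0.4775, -0.3796, 0.2084]
tool_rot: [0.828, 0.561, -0.0, -0.002]
wrist_force: [0.8, -0.5, 0.0]
opening: 0.0002
grip_force: 0.0
shut -80 3463 y [-38.1   0.9  34.2]
shut -72 1284 y [-31.7  -1.4  26.8]
shut -64 634 y [-12.7  -3.    7.7]
shut -56 528 y [-16.3  -2.9  10.3]
shut -48 538 y [-16.4  -3.2  10.4]
shut -40 417 y [-16.3  -3.3   9.8]
shut -32 117 y [-14.5  -2.4   8.2]
t 7.45 tcp [ 0.4804 -0.3823  0.2172] a -0.3800 tilt [ 0.0058 -0.0055 -1.    ] F [ 1.41 -1.27  4.3 ] M [-0.015 -0.049  0.014] q6 -0.38 open -0.0000
[0.5556 0.5738]
```

View pics/shut.png

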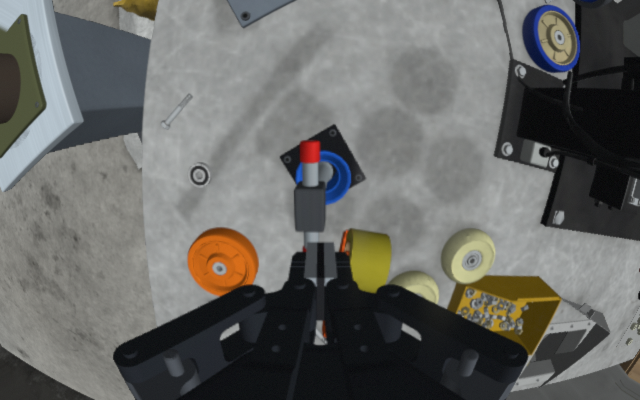

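The fingers are clear of the key and end at about row 245. The stated TCP would project to about row 216, so the real tips look roughly 30 mm short of it. I'll check this with the scene camera, along with the jump in the pose reading.

```bash
python3 - <<'E'
from h import *
np.set_printoptions(precision=4,suppress=True)
plan(); print(env.observe()["joint_positions"],env.observe()["effort"])
c=env.capture("scene"); plan(); P=cloud(c); 
s,p,r,a=pose(); Q=(P-p)@r*1000; ok=(c["z_map"]>0)&(np.hypot(Q[...,0],Q[...,1])<60)&(Q[...,2]>-130)&(Q[...,2]<20)
for z in range(-130,20,8):
    m=ok&(Q[...,2]>=z)&(Q[...,2]<z+8)
    if m.sum(): print(z,m.sum(),"x",np.percentile(Q[m][:,0],[2,98]).round(),"y",np.percentile(Q[m][:,1],[2,98]).round())
E
```

```text
t 7.50 tcp [ 0.4809 -0.3827  0.2163] a -0.3800 tilt [ 0.0072 -0.0068 -1.    ] F [ 0.15 -0.52 -0.12] M [ 0.026  0.035 -0.004] q6 -0.38 open 0.0002
[-0.7595  0.0302  1.7214  0.      1.38   -0.3796] [  0.0147 -35.3028 -33.8075  -0.0008   0.2828  -0.    ]
t 7.55 tcp [ 0.4801 -0.3819  0.2137] a -0.3800 tilt [ 0.0047 -0.0044 -1.    ] F [ 0.45  0.07 -1.27] M [-0.     0.035  0.035] q6 -0.38 open -0.0001
-130 272 x [-21.   7.] y [-58.  57.]
-122 229 x [-19.  -4.] y [-56.  56.]
-114 184 x [-19.   6.] y [-53.  52.]
-106 174 x [-19.  10.] y [-47.  46.]
-98 163 x [-15.  11.] y [-40.  39.]
-90 179 x [-16.   7.] y [-33.  34.]
-82 94 x [-16.   5.] y [-30.  26.]
-74 50 x [-14.   2.] y [-13.  13.]
-66 56 x [-14.   1.] y [-14.  14.]
-58 51 x [-14.  -2.] y [-13.  12.]
-50 57 x [-13.   4.] y [-14.  13.]
-42 22 x [-14.  -5.] y [-7.  9.]
```

```bash
python3 -m inch '[{"travel":[0,0,0],"yaw":0,"claw":255},{"travel":[0,0,0],"yaw":0,"claw":255},{"travel":[0,0,0],"yaw":0,"claw":255}]' >/dev/null
python3 - <<'E'
from h import *
np.set_printoptions(precision=4,suppress=True)
plan()
w=wrist(1); r,col=np.indices(w["z_map"].shape); v=ray(w,r,col)
vc=v@w["T"][:3,:3]; P=w["T"][:3,3]+v*(w["z_map"]/np.maximum(vc[...,2],1e-3))[...,None]
plan(); s,p,Rm,a=pose(); Q=(P-p)@Rm*1000
for z in range(-70,-20,4):
    m=(abs(Q[...,0])<14)&(Q[...,2]>=z)&(Q[...,2]<z+4)
    if m.sum(): print(z,m.sum(),"y",np.percentile(Q[m][:,1],[1,50,99]).round(1))
m=(P[...,2]>.163)&(P[...,2]<.175)&(np.hypot(P[...,0]-.479,P[...,1]+.381)<.03); print("wrist blocktop",m.sum(),P[m].mean(0),cv2.minAreaRect(P[m][:,:2].astype(np.float32)),(Q[m].min(0),Q[m].max(0)))
cs=env.capture("scene"); P=cloud(cs); m=(cs["z_map"]>0)&(P[...,2]>.165)&(P[...,2]<.173)&(np.hypot(P[...,0]-.479,P[...,1]+.381)<.05);print("scene",m.sum(),P[m].mean(0))
E
```

```text
t 7.85 tcp [ 0.4781 -0.3801  0.2081] a -0.3801 tilt [-0.002   0.0019 -1.    ] F [-1.01 -0.53 -0.25] M [ 0.037 -0.006  0.022] q6 -0.38 open 0.0000
t 7.90 tcp [ 0.4782 -0.3802  0.2083] a -0.3800 tilt [-0.0017  0.0016 -1.    ] F [-0.12  0.04 -0.39] M [ 0.035 -0.035  0.016] q6 -0.38 open 0.0003
-70 471 y [-6.3 -0.2  5.9]
-66 204 y [-13.3  -0.2  13.2]
-62 278 y [-13.7  -0.2  13.3]
-58 294 y [-13.4  -0.2  13.4]
-54 234 y [-13.3   0.2  13.3]
-50 232 y [-13.3  -0.5  13.1]
-46 220 y [-13.1   0.2  12.7]
-42 159 y [-12.3  -0.2  11.7]
-38 33 y [-6.5 -0.2  6. ]
wrist blocktop 1420 [ 0.488  -0.3807  0.1692] ((0.4870534837245941, -0.38340890407562256), (0.05634910240769386, 0.02254999615252018), 68.12306213378906) (array([-27.9232,  -1.744 ,  36.2935]), array([28.4298, 20.8141, 45.2832]))
scene 123 [ 0.4835 -0.3848  0.1682]
```

```bash
python3 -m inch '[{"travel":[0,0,0],"yaw":0,"claw":0},{"travel":[0,0,0],"yaw":0,"claw":0},{"travel":[0,0,0],"yaw":0,"claw":0},{"travel":[0,0,0],"yaw":0,"claw":0},{"travel":[0,0,0],"yaw":0,"claw":0}]' 50
python3 -m inch '[{"travel":[0,0,0.1],"yaw":0,"claw":0},{"travel":[0,0,0.2],"yaw":0,"claw":0},{"travel":[0,0,0.29],"yaw":0,"claw":0},{"travel":[0,0,0.34],"yaw":0,"claw":0},{"travel":[0,0,0.353],"yaw":0,"claw":0}]' 50
python3 -m inch '[{"travel":[0,0,0],"yaw":0,"claw":100},{"travel":[0,0,0],"yaw":0,"claw":140},{"travel":[0,0,0],"yaw":0,"claw":255},{"travel":[0,0,0],"yaw":0,"claw":255},{"travel":[0,0,0],"yaw":0,"claw":255}]' 50
python3 -m inch '[{"travel":[0,0,0],"yaw":0,"claw":255},{"travel":[0,0,0],"yaw":0,"claw":255},{"travel":[0,0,0],"yaw":0,"claw":255},{"travel":[0,0,0],"yaw":0,"claw":255}]' 50
python3 -c "
from h import *
plan()"
```

```text
time: 8.45
tcp_pos: [0.4787, -0.3807, 0.2098]
tool_rot: [0.828, 0.561, 0.0, 0.0]
wrist_force: [-1.0, 0.4, 0.6]
opening: 0.0723
grip_force: 0.0
time: 8.95
tcp_pos: [0.4777, -0.3797, 0.1015]
tool_rot: [0.828, 0.561, -0.0, -0.002]
wrist_force: [-0.5, -0.0, 0.2]
opening: 0.0854
grip_force: 0.0
time: 9.45
tcp_pos: [0.4793, -0.3813, 0.1052]
tool_rot: [0.828, 0.561, 0.0, 0.001]
wrist_force: [0.3, 1.0, 3.3]
opening: 0.0214
grip_force: 49.8
time: 9.85
tcp_pos: [0.4793, -0.3813, 0.1052]
tool_rot: [0.828, 0.561, 0.0, 0.001]
wrist_force: [-0.3, 0.7, 5.7]
opening: 0.0215
grip_force: 50.2
t 9.85 tcp [ 0.4793 -0.3813  0.1052] a -0.3800 tilt [ 0.0014 -0.0015 -1.    ] F [-0.3   0.69  5.7 ] M [ 0.054  0.12  -0.016] q6 -0.38 open 0.0215
```

```bash
python3 -m inch '[{"travel":[0,0,-0.03],"yaw":0,"claw":255},{"travel":[0,0,-0.07],"yaw":0,"claw":255},{"travel":[0,0,-0.12],"yaw":0,"claw":255},{"travel":[0,0,-0.18],"yaw":0,"claw":255},{"travel":[0,0,-0.24],"yaw":0,"claw":255}]' 50
python3 -m inch '[{"travel":[0,0,-0.08],"yaw":0,"claw":255},{"travel":[0,0,-0.17],"yaw":0,"claw":255},{"travel":[0,0,-0.26],"yaw":0,"claw":255},{"travel":[0,0,-0.34],"yaw":0,"claw":255},{"travel":[0,0,-0.38],"yaw":0,"claw":255}]' 50
python3 -m inch '[{"travel":[0,0,0],"yaw":0,"claw":255},{"travel":[0,0,0],"yaw":0,"claw":255},{"travel":[0,0,0],"yaw":0,"claw":255},{"travel":[0,0,0],"yaw":0,"claw":255},{"travel":[0,0,0],"yaw":0,"claw":255}]' 50
python3 - <<'E'
from h import *
np.set_printoptions(precision=4,suppress=True)
plan()
w=wrist(3); np.save("w3.npy",w,allow_pickle=True)
for n in("top","scene"):
    c=env.capture(n); P=cloud(c); s,p,Rm,a=pose(); Q=(P-p)@Rm*1000
    ok=(c["z_map"]>0)&(np.hypot(Q[...,0],Q[...,1])<70)&(Q[...,2]>-75)&(Q[...,2]<130)
    for z in range(-75,130,12):
        m=ok&(Q[...,2]>=z)&(Q[...,2]<z+12)
        if m.sum()>3: print(n,z,m.sum(),"x",np.percentile(Q[m][:,0],[1,50,99]).round(1),"y",np.percentile(Q[m][:,1],[1,50,99]).round(1))
    if n=="scene": a=cv2.resize(c["image"][90:290,290:430],(350,500),interpolation=cv2.INTER_CUBIC)
    print(n,"zmax of key",Q[ok][:,2].max())
cv2.imwrite("pics/k1.png",np.hstack([a,cv2.copyMakeBorder(w["image"][:,95:545],0,100,0,0,0)]))
E
```

```text
time: 10.35
tcp_pos: [0.4786, -0.3805, 0.1771]
tool_rot: [0.828, 0.561, 0.0, -0.0]
wrist_force: [-0.0, 1.0, -2.4]
opening: 0.0215
grip_force: 49.2
time: 10.85
tcp_pos: [0.4793, -0.3812, 0.2938]
tool_rot: [0.828, 0.561, 0.001, 0.002]
wrist_force: [0.0, 0.2, -3.9]
opening: 0.0214
grip_force: 49.3
time: 11.35
tcp_pos: [0.4784, -0.3803, 0.2884]
tool_rot: [0.828, 0.561, -0.0, -0.001]
wrist_force: [0.2, 0.1, -3.6]
opening: 0.0215
grip_force: 49.4
t 11.35 tcp [ 0.4784 -0.3803  0.2884] a -0.3800 tilt [-0.0016  0.0015 -1.    ] F [ 0.24  0.1  -3.63] M [-0.034  0.014  0.016] q6 -0.38 open 0.0215
top -63 10 x [-49.1 -47.8 -45.6] y [-7.3 -5.   1.6]
top zmax of key -47.93110707322254
scene -75 163 x [-15.2  -8.   12.7] y [-28.9   2.   26.8]
scene -63 317 x [-49.8 -14.3  40.8] y [-25.3  -2.1  21.8]
scene -51 151 x [-50.2 -12.5   1.5] y [-25.2  -6.9  22.9]
scene -39 40 x [-14.3  -8.8  -3.1] y [-21.9  -8.2  20.4]
scene -27 41 x [-9.  -6.6 -0. ] y [-9.4 -4.7  4.4]
scene -15 55 x [-9.1 -6.5  2. ] y [-9.9 -3.4  6.6]
scene -3 49 x [-8.8 -6.6 -1.1] y [-9.4 -3.2  6.4]
scene 9 53 x [-9.4 -6.4  2.3] y [-9.9 -2.1  7.2]
scene 21 45 x [-9.1 -6.9 -0.1] y [-9.5 -3.   6. ]
scene 33 44 x [-8.8 -6.5  2.3] y [-9.8 -3.7  6.8]
scene 45 47 x [-10.4  -6.6  -1. ] y [-9.7 -2.4  5.9]
scene 57 45 x [-8.9 -6.5  2.9] y [-9.5 -3.4  7.1]
scene 69 83 x [-13.   -8.5   4.5] y [-13.9  -4.    9.9]
scene 81 56 x [-12.5 -10.    3.6] y [-12.2  -2.2  10.5]
scene 93 37 x [-12.1  -9.9   4.2] y [-12.7  -3.5   9.2]
scene zmax of key 101.60325774044242
```

View pics/k1.png

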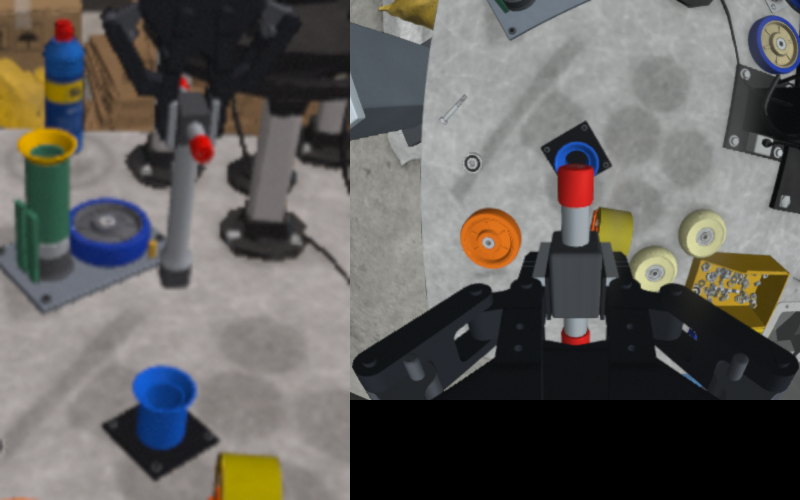

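The key hangs straight in the grip: foot at scene-pane pixel (175, 280), block between the pads at (575, 275). The stand is empty and the foot is about 100 mm below the stated TCP.

```bash
python3 -c "
from h import *
plan((.479,-.36,.295,.12),(.480,-.31,.295,.62),(.482,-.25,.295,1.12),(.487,-.18,.295,1.62),(.4915,-.116,.295,2.104))"
```

```text
t 11.60 tcp [ 0.4787 -0.3806  0.2897] a -0.3799 tilt [-2.e-04  1.e-04 -1.e+00] F [ 0.07 -0.46 -2.7 ] M [-0.037 -0.035  0.026] q6 -0.38 open 0.0216
travel [0.0642, -0.0245, -0.0177] yaw -0.9999
travel [0.1651, 0.0233, -0.0] yaw -1.0000
travel [0.1589, 0.1216, -0.0] yaw -1.0000
travel [0.0867, 0.2173, -0.0] yaw -1.0000
travel [-0.0255, 0.2123, -0.0] yaw -0.9680
```

```bash
python3 -m inch '[{"travel":[0.02,-0.01,-0.018],"yaw":-0.25,"claw":255},{"travel":[0.04,-0.02,-0.018],"yaw":-0.5,"claw":255},{"travel":[0.064,-0.024,-0.018],"yaw":-0.75,"claw":255},{"travel":[0.064,-0.024,-0.018],"yaw":-1,"claw":255}]' 50 | head -2
python3 -m inch '[{"travel":[0.04,0.005,0],"yaw":-0.25,"claw":255},{"travel":[0.08,0.01,0],"yaw":-0.5,"claw":255},{"travel":[0.12,0.017,0],"yaw":-0.75,"claw":255},{"travel":[0.165,0.023,0],"yaw":-1,"claw":255}]' 50 | head -2
python3 -m inch '[{"travel":[0.04,0.03,0],"yaw":-0.25,"claw":255},{"travel":[0.08,0.06,0],"yaw":-0.5,"claw":255},{"travel":[0.12,0.09,0],"yaw":-0.75,"claw":255},{"travel":[0.159,0.122,0],"yaw":-1,"claw":255}]' 50 | head -2
python3 -m inch '[{"travel":[0.02,0.05,0],"yaw":-0.25,"claw":255},{"travel":[0.04,0.1,0],"yaw":-0.5,"claw":255},{"travel":[0.06,0.16,0],"yaw":-0.75,"claw":255},{"travel":[0.087,0.217,0],"yaw":-1,"claw":255},{"travel":[0.087,0.217,0],"yaw":-1,"claw":255}]' 50
python3 -c "
from h import *
plan((.4915,-.116,.295,2.104))"
```

```text
time: 12.0
tcp_pos: [0.4793, -0.3595, 0.2955]
time: 12.4
tcp_pos: [0.4801, -0.3099, 0.2953]
time: 12.8
tcp_pos: [0.4821, -0.2495, 0.2954]
time: 13.3
tcp_pos: [0.4871, -0.1785, 0.2956]
tool_rot: [-0.026, 1.0, 0.0, 0.0]
wrist_force: [-0.5, -0.4, -3.0]
opening: 0.0212
grip_force: 49.5
t 13.30 tcp [ 0.4871 -0.1785  0.2956] a 1.6232 tilt [ 8.e-04  3.e-04 -1.e+00] F [-0.47 -0.41 -2.96] M [-0.017  0.016 -0.028] q6 -2.08 open 0.0212
travel [-0.0254, 0.2072, 0.002] yaw -0.9616
```

```bash
python3 -m inch '[{"travel":[-0.006,0.05,0],"yaw":-0.25,"claw":255},{"travel":[-0.012,0.1,0],"yaw":-0.5,"claw":255},{"travel":[-0.018,0.15,0],"yaw":-0.75,"claw":255},{"travel":[-0.025,0.207,0],"yaw":-0.962,"claw":255},{"travel":[-0.025,0.207,0],"yaw":-0.962,"claw":255}]' 50
python3 -m inch '[{"travel":[0,0,0],"yaw":0,"claw":255},{"travel":[0,0,0],"yaw":0,"claw":255},{"travel":[0,0,0],"yaw":0,"claw":255}]' 50 >/dev/null
python3 - <<'E'
from h import *
np.set_printoptions(precision=4,suppress=True)
plan((.4915,-.116,.25,2.104))
s,p,Rm,a=pose(); o=(.4915,-.116)
for n in("scene","top"):
    c=env.capture(n); P=cloud(c); ok=c["z_map"]>0; D=np.hypot(P[...,0]-o[0],P[...,1]-o[1])
    for nm,lo,hi,rr in(("foot",.199,.22,.03),("shank",.222,.30,.03),("rim",.163,.175,.04)):
        m=ok&(P[...,2]>lo)&(P[...,2]<hi)&(D<rr)
        if m.sum()>8:
            q=P[m]; A=np.c_[2*q[:,:2],np.ones(len(q))]; f=np.linalg.lstsq(A,(q[:,:2]**2).sum(1),rcond=None)[0]
            print(n,nm,m.sum(),"circle",f[:2],np.sqrt(f[2]+f[:2]@f[:2]),"min",q.min(0),"max",q.max(0))
    if n=="scene": cv2.imwrite("pics/k2.png",cv2.resize(c["image"][60:220,240:420],None,fx=3.5,fy=3.5,interpolation=cv2.INTER_CUBIC))
E
```

```text
time: 13.8
tcp_pos: [0.4916, -0.117, 0.2955]
tool_rot: [-0.262, 0.965, -0.0, 0.0]
wrist_force: [-0.1, -0.4, -1.7]
opening: 0.0214
grip_force: 49.8
t 14.10 tcp [ 0.4914 -0.1185  0.2952] a 2.0989 tilt [-0.0001 -0.0003 -1.    ] F [ 0.04  0.96 -3.28] M [ 0.024  0.012 -0.065] q6 -2.44 open 0.0212
travel [-0.0045, 0.0071, 0.1506] yaw -0.0101
scene foot 82 circle [ 0.4871 -0.1227] 0.011172170355282425 min [ 0.4743 -0.1363  0.199 ] max [ 0.499  -0.1115  0.22  ]
scene shank 232 circle [ 0.4872 -0.123 ] 0.007367982117453394 min [ 0.475  -0.1349  0.2221] max [ 0.499  -0.1157  0.3   ]
scene rim 136 circle [ 0.4909 -0.1173] 0.02764933846611022 min [ 0.4614 -0.1474  0.163 ] max [ 0.5207 -0.0862  0.1705]
top foot 51 circle [ 0.4908 -0.1203] 0.013605039533909253 min [ 0.4756 -0.1348  0.2002] max [ 0.4939 -0.1124  0.22  ]
top shank 90 circle [ 0.4895 -0.1202] 0.01017923420241445 min [ 0.4766 -0.1331  0.2221] max [ 0.5016 -0.1148  0.298 ]
top rim 293 circle [ 0.4933 -0.1153] 0.0270995255502813 min [ 0.4622 -0.1458  0.163 ] max [ 0.5233 -0.0849  0.1732]
```

View pics/k2.png

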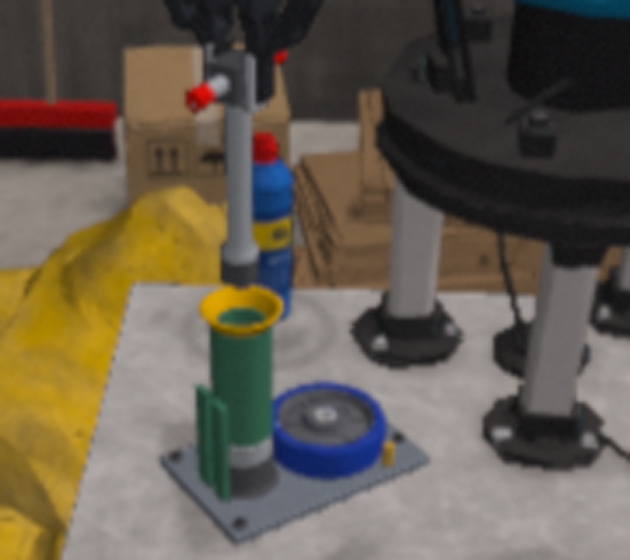

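The foot is just above the funnel but off centre. The top camera puts the foot at (0.4908, -0.1203) and the rim at (0.4933, -0.1153), so I'll shift about +2 mm in x and +4 mm in y, then ease down.

```bash
python3 -m inch '[{"travel":[-0.012,0.008,0],"yaw":-0.01,"claw":255},{"travel":[-0.012,0.008,0],"yaw":-0.01,"claw":255},{"travel":[-0.012,0.008,0.03],"yaw":-0.01,"claw":255},{"travel":[-0.012,0.008,0.06],"yaw":-0.01,"claw":255},{"travel":[-0.012,0.008,0.06],"yaw":-0.01,"claw":255}]' 50
python3 - <<'E'
from h import *
np.set_printoptions(precision=4,suppress=True)
env.capture("wrist"); plan()
o=(.4915,-.116)
for n in("scene","top"):
    c=env.capture(n); P=cloud(c); ok=c["z_map"]>0; D=np.hypot(P[...,0]-o[0],P[...,1]-o[1])
    for nm,lo,hi,rr,rad in(("foot",.181,.203,.03,.0135),("shank",.21,.28,.025,.009),("rim",.163,.175,.04,None)):
        m=ok&(P[...,2]>lo)&(P[...,2]<hi)&(D<rr); q=P[m]
        if m.sum()>8:
            if rad:
                from scipy.optimize import least_squares
                f=least_squares(lambda x:np.hypot(q[:,0]-x[0],q[:,1]-x[1])-rad,[.4915,-.116],loss="soft_l1",f_scale=.001).x
            else:
                A=np.c_[2*q[:,:2],np.ones(len(q))]; f=np.linalg.lstsq(A,(q[:,:2]**2).sum(1),rcond=None)[0][:2]
            print(n,nm,m.sum(),f)
E
```

```text
time: 14.7
tcp_pos: [0.4922, -0.1135, 0.2745]
tool_rot: [-0.264, 0.964, 0.001, -0.002]
wrist_force: [-0.3, 0.4, -2.3]
opening: 0.0209
grip_force: 49.7
t 14.75 tcp [ 0.4926 -0.1136  0.2755] a 2.1060 tilt [-0.0028  0.0009 -1.    ] F [-0.22 -0.14 -2.94] M [ 0.021 -0.019 -0.024] q6 -2.44 open 0.0210
scene foot 82 [ 0.4901 -0.115 ]
scene shank 209 [ 0.4897 -0.1155]
scene rim 105 [ 0.4907 -0.1173]
top foot 55 [ 0.492  -0.1153]
top shank 42 [ 0.4916 -0.1157]
top rim 309 [ 0.4931 -0.1156]
```

```bash
python3 -m inch '[{"travel":[-0.001,-0.004,0.03],"yaw":0,"claw":255},{"travel":[-0.001,-0.004,0.06],"yaw":0,"claw":255},{"travel":[-0.001,-0.004,0.09],"yaw":0,"claw":255},{"travel":[-0.001,-0.004,0.11],"yaw":0,"claw":255},{"travel":[-0.001,-0.004,0.11],"yaw":0,"claw":255}]' 50
python3 -c "
from h import *
env.capture('wrist'); plan()"
```

```text
time: 15.35
tcp_pos: [0.4934, -0.1145, 0.2424]
tool_rot: [-0.264, 0.964, 0.001, -0.001]
wrist_force: [-0.2, 0.0, -3.5]
opening: 0.0216
grip_force: 49.7
t 15.40 tcp [ 0.4938 -0.1146  0.2433] a 2.1060 tilt [-1.5e-03  5.0e-04 -1.0e+00] F [ 0.23  0.03 -3.45] M [-0.004 -0.08   0.034] q6 -2.44 open 0.0214
```

```bash
python3 -m inch '[{"travel":[0,0,0.04],"yaw":0,"claw":255},{"travel":[0,0,0.08],"yaw":0,"claw":255},{"travel":[0,0,0.12],"yaw":0,"claw":255},{"travel":[0,0,0.15],"yaw":0,"claw":255},{"travel":[0,0,0.165],"yaw":0,"claw":255}]' 50
python3 -m inch '[{"travel":[0,0,0],"yaw":0,"claw":255},{"travel":[0,0,0],"yaw":0,"claw":255},{"travel":[0,0,0],"yaw":0,"claw":255}]' 50
python3 -c "
from h import *
plan()"
```

```text
time: 15.9
tcp_pos: [0.4934, -0.1144, 0.1927]
tool_rot: [-0.264, 0.964, 0.001, -0.001]
wrist_force: [-0.4, 0.1, -3.1]
opening: 0.0213
grip_force: 49.7
time: 16.2
tcp_pos: [0.4947, -0.1149, 0.1955]
tool_rot: [-0.264, 0.964, -0.0, 0.001]
wrist_force: [-0.0, 0.5, -3.7]
opening: 0.0213
grip_force: 49.7
t 16.20 tcp [ 0.4947 -0.1149  0.1955] a 2.1060 tilt [ 1.3e-03 -4.0e-04 -1.0e+00] F [-0.03  0.47 -3.74] M [-0.043 -0.024 -0.01 ] q6 -2.44 open 0.0213
```

```bash
python3 -m inch '[{"travel":[0,0,0.012],"yaw":0,"claw":255},{"travel":[0,0,0.024],"yaw":0,"claw":255},{"travel":[0,0,0.036],"yaw":0,"claw":255},{"travel":[0,0,0.044],"yaw":0,"claw":255},{"travel":[0,0,0.044],"yaw":0,"claw":255}]' 50
python3 -m inch '[{"travel":[0,0,0.007],"yaw":0,"claw":255},{"travel":[0,0,0.01],"yaw":0,"claw":255},{"travel":[0,0,0.01],"yaw":0,"claw":255}]' 50
```

```text
time: 16.7
tcp_pos: [0.4942, -0.1145, 0.1812]
tool_rot: [-0.264, 0.964, 0.0, 0.0]
wrist_force: [-0.6, 1.1, -3.2]
opening: 0.0212
grip_force: 50.0
time: 17.0
tcp_pos: [0.4945, -0.1146, 0.1793]
tool_rot: [-0.264, 0.964, -0.0, 0.0]
wrist_force: [-0.9, 1.9, 1.9]
opening: 0.0216
grip_force: 50.5
```

```bash
python3 -m inch '[{"travel":[0,0.004,0],"yaw":0,"claw":255},{"travel":[0,0.004,0],"yaw":0,"claw":255},{"travel":[0,0.004,0],"yaw":0,"claw":255}]' 50
python3 -m inch '[{"travel":[0,0.002,0.005],"yaw":0,"claw":255},{"travel":[0,0.002,0.01],"yaw":0,"claw":255},{"travel":[0,0.002,0.01],"yaw":0,"claw":255}]' 50
python3 -c "
from h import *
plan()"
```

```text
time: 17.3
tcp_pos: [0.4937, -0.1136, 0.178]
tool_rot: [-0.264, 0.964, 0.0, 0.0]
wrist_force: [2.4, 0.8, -2.2]
opening: 0.0214
grip_force: 49.9
time: 17.6
tcp_pos: [0.4932, -0.113, 0.1748]
tool_rot: [-0.264, 0.964, 0.0, -0.0]
wrist_force: [1.7, 0.2, -3.8]
opening: 0.021
grip_force: 49.8
t 17.60 tcp [ 0.4932 -0.113   0.1748] a 2.1060 tilt [-4.e-04  6.e-04 -1.e+00] F [ 1.69  0.2  -3.84] M [ 0.31  -0.579  0.005] q6 -2.44 open 0.0210
```

```bash
python3 -m inch '[{"travel":[-0.001,-0.001,0.008],"yaw":0,"claw":255},{"travel":[-0.001,-0.001,0.016],"yaw":0,"claw":255},{"travel":[-0.001,-0.001,0.024],"yaw":0,"claw":255},{"travel":[-0.001,-0.001,0.024],"yaw":0,"claw":255},{"travel":[-0.001,-0.001,0.024],"yaw":0,"claw":255}]' 50
python3 -m inch '[{"travel":[0,0,0.007],"yaw":0,"claw":255},{"travel":[0,0,0.01],"yaw":0,"claw":255},{"travel":[0,0,0.01],"yaw":0,"claw":255}]' 50
python3 -c "
from h import *
plan()"
```

```text
time: 18.1
tcp_pos: [0.4935, -0.1132, 0.1679]
tool_rot: [-0.264, 0.964, 0.0, -0.0]
wrist_force: [0.5, 0.1, -4.8]
opening: 0.0211
grip_force: 49.6
time: 18.4
tcp_pos: [0.4936, -0.1133, 0.1652]
tool_rot: [-0.264, 0.964, -0.0, -0.0]
wrist_force: [1.4, 0.1, -3.1]
opening: 0.0212
grip_force: 49.8
t 18.40 tcp [ 0.4936 -0.1133  0.1652] a 2.1060 tilt [-1.e-04 -0.e+00 -1.e+00] F [ 1.37  0.09 -3.13] M [ 0.223 -0.448 -0.032] q6 -2.44 open 0.0212
```

Foot is about 65 mm up with no axial force, so the square has entered. I'll ease down until the spring just answers.

```bash
python3 -m inch '[{"travel":[0,0,0.003],"yaw":0,"claw":255},{"travel":[0,0,0.007],"yaw":0,"claw":255},{"travel":[0,0,0.007],"yaw":0,"claw":255}]' 50
python3 -m inch '[{"travel":[0,0,0.003],"yaw":0,"claw":255},{"travel":[0,0,0.007],"yaw":0,"claw":255},{"travel":[0,0,0.007],"yaw":0,"claw":255}]' 50
python3 -c "
from h import *
plan()"
```

```text
time: 18.7
tcp_pos: [0.4937, -0.1133, 0.1632]
tool_rot: [-0.264, 0.964, -0.0, 0.0]
wrist_force: [1.4, 0.7, -3.2]
opening: 0.0212
grip_force: 49.9
time: 19.0
tcp_pos: [0.494, -0.1134, 0.1618]
tool_rot: [-0.264, 0.964, -0.0, 0.0]
wrist_force: [0.7, 0.8, 2.2]
opening: 0.0211
grip_force: 50.5
t 19.00 tcp [ 0.494  -0.1134  0.1618] a 2.1060 tilt [ 7.e-04 -2.e-04 -1.e+00] F [0.72 0.79 2.23] M [ 0.338 -0.074  0.065] q6 -2.44 open 0.0211
```

```bash
python3 -m inch '[{"travel":[0,0,0],"yaw":0.1,"claw":255},{"travel":[0,0,0],"yaw":0.2,"claw":255},{"travel":[0,0,0],"yaw":0.3,"claw":255},{"travel":[0,0,0],"yaw":0.4,"claw":255},{"travel":[0,0,0],"yaw":0.5,"claw":255}]' 50
python3 -c "
from h import *
plan()"
python3 -m inch '[{"travel":[0,0,0],"yaw":0.12,"claw":255},{"travel":[0,0,0],"yaw":0.24,"claw":255},{"travel":[0,0,0],"yaw":0.36,"claw":255},{"travel":[0,0,0],"yaw":0.48,"claw":255},{"travel":[0,0,0],"yaw":0.6,"claw":255}]' 50
python3 -c "
from h import *
plan()"
```

```text
time: 19.5
tcp_pos: [0.4944, -0.1134, 0.162]
tool_rot: [-0.141, 0.99, -0.0, 0.001]
wrist_force: [1.7, 0.6, 1.9]
opening: 0.0218
grip_force: 50.4
t 19.50 tcp [ 0.4944 -0.1134  0.162 ] a 1.8543 tilt [ 2.e-03 -5.e-04 -1.e+00] F [1.66 0.63 1.88] M [ 0.301 -0.426  0.168] q6 -2.19 open 0.0218
time: 20.0
tcp_pos: [0.4945, -0.1137, 0.1621]
tool_rot: [0.008, 1.0, -0.001, 0.001]
wrist_force: [1.3, 0.1, 2.0]
opening: 0.0212
grip_force: 50.5
t 20.00 tcp [ 0.4945 -0.1137  0.1621] a 1.5540 tilt [ 0.0023 -0.0012 -1.    ] F [1.3  0.09 2.01] M [ 0.054 -0.473  0.123] q6 -1.89 open 0.0212
```

```bash
python3 -m inch '[{"travel":[0,0,0],"yaw":0.12,"claw":255},{"travel":[0,0,0],"yaw":0.24,"claw":255},{"travel":[0,0,0],"yaw":0.36,"claw":255},{"travel":[0,0,0],"yaw":0.48,"claw":255},{"travel":[0,0,0],"yaw":0.6,"claw":255}]' 50
python3 -c "
from h import *
plan()"
python3 -m inch '[{"travel":[0,0,0],"yaw":0.12,"claw":255},{"travel":[0,0,0],"yaw":0.24,"claw":255},{"travel":[0,0,0],"yaw":0.36,"claw":255},{"travel":[0,0,0],"yaw":0.46,"claw":255},{"travel":[0,0,0],"yaw":0.46,"claw":255}]' 50
python3 - <<'E'
from h import *
np.set_printoptions(precision=4,suppress=True)
plan()
o=np.array((.493,-.115))
for n in("top","scene"):
    c=env.capture(n); P=cloud(c); I=cv2.cvtColor(c["image"],cv2.COLOR_BGR2HSV).astype(int)
    m=(c["z_map"]>0)&((I[...,0]<8)|(I[...,0]>172))&(I[...,1]>120)&(P[...,2]>.045)&(P[...,2]<.09)&(np.hypot(P[...,0]-o[0],P[...,1]-o[1])<.1); q=P[m]
    if len(q)>4: d=q[:,:2]-o; t=np.arctan2(d[:,1],d[:,0]); print(n,len(q),np.median(t),q.min(0),q.max(0),"r",np.hypot(*d.T).max())
E
```

```text
time: 20.5
tcp_pos: [0.4946, -0.114, 0.1621]
tool_rot: [0.158, 0.987, -0.001, 0.001]
wrist_force: [1.1, -1.3, 1.3]
opening: 0.0213
grip_force: 50.5
t 20.50 tcp [ 0.4946 -0.114   0.1621] a 1.2540 tilt [ 0.0025 -0.002  -1.    ] F [ 1.13 -1.26  1.29] M [-0.151 -0.406  0.175] q6 -1.59 open 0.0213
time: 21.0
tcp_pos: [0.4944, -0.1142, 0.162]
tool_rot: [0.269, 0.963, -0.001, 0.001]
wrist_force: [0.9, -1.6, 2.0]
opening: 0.0213
grip_force: 50.4
t 21.00 tcp [ 0.4944 -0.1142  0.162 ] a 1.0262 tilt [ 0.0021 -0.0024 -1.    ] F [ 0.88 -1.56  2.  ] M [-0.427 -0.431  0.029] q6 -1.36 open 0.0213
scene 74 0.34944492071523836 [ 0.5212 -0.112   0.0478] [ 0.5676 -0.0783  0.0585] r 0.08069389207740958
```

```bash
python3 -m inch '[{"travel":[0,0,0],"yaw":0.08,"claw":255},{"travel":[0,0,0],"yaw":0.16,"claw":255},{"travel":[0,0,0],"yaw":0.24,"claw":255},{"travel":[0,0,0],"yaw":0.32,"claw":255}]' 50 | head -1
python3 -c "
from h import *
plan()"
python3 -m inch '[{"travel":[0,0,0],"yaw":0.04,"claw":255},{"travel":[0,0,0],"yaw":0.08,"claw":255}]' 50 | head -1
python3 -c "
from h import *
plan();env.capture('top');plan()"
```

```text
time: 21.5
t 21.50 tcp [ 0.4943 -0.1142  0.1618] a 0.8657 tilt [ 0.0016 -0.0023 -1.    ] F [ 1.36 -1.91  2.6 ] M [-0.741 -0.421  0.095] q6 -1.20 open 0.0214
time: 21.7
t 21.70 tcp [ 0.4941 -0.114   0.1617] a 0.8258 tilt [ 0.0012 -0.0018 -1.    ] F [ 1.84 -3.    1.34] M [-0.911 -0.452  0.079] q6 -1.16 open 0.0212
t 21.75 tcp [ 0.4941 -0.114   0.1616] a 0.8250 tilt [ 0.0011 -0.0017 -1.    ] F [ 1.53 -3.99  2.25] M [-1.007 -0.525  0.116] q6 -1.16 open 0.0213
```

```bash
python3 -m inch '[{"travel":[-0.003,-0.001,0],"yaw":0,"claw":255},{"travel":[-0.003,-0.001,0],"yaw":0.04,"claw":255},{"travel":[-0.003,-0.001,0],"yaw":0.06,"claw":255}]' 50 | head -1
python3 -c "
from h import *
plan()"
python3 -m inch '[{"travel":[0,0,0],"yaw":0.03,"claw":255},{"travel":[0,0,0],"yaw":0.06,"claw":255},{"travel":[0,0,0],"yaw":0.06,"claw":255}]' 50 | head -1
cat > claw.py <<'E'
from h import *
plan()
o=np.array((.491,-.117))
for i in range(2):
    c=env.capture("scene"); P=cloud(c); I=cv2.cvtColor(c["image"],cv2.COLOR_BGR2HSV).astype(int)
    m=(c["z_map"]>0)&((I[...,0]<8)|(I[...,0]>172))&(I[...,1]>120)&(P[...,2]>.045)&(P[...,2]<.09)&(np.hypot(P[...,0]-o[0],P[...,1]-o[1])<.1); q=P[m]
    d=q[:,:2]-o; w=np.linalg.svd(d-d.mean(0))[2][0]; print(len(q),"claw dir",np.median(np.arctan2(d[:,1],d[:,0])),np.arctan(w[1]/w[0]),"tip",q[:,0].max(),"M",env.observe()["ft_torque"])
E
python3 claw.py
```

```text
time: 22.05
t 22.05 tcp [ 0.4943 -0.1143  0.1613] a 0.7952 tilt [ 3.e-04 -4.e-04 -1.e+00] F [ 0.81 -3.2   2.25] M [-0.888 -0.425  0.125] q6 -1.13 open 0.0212
time: 22.35
t 22.35 tcp [ 0.4942 -0.1142  0.1612] a 0.7656 tilt [ 2.e-04 -3.e-04 -1.e+00] F [ 1.36 -3.8   2.91] M [-0.968 -0.395  0.057] q6 -1.10 open 0.0214
89 claw dir 0.12289824334454787 0.24867022936126026 tip 0.5743729664095648 M [-0.96715392 -0.41398941  0.08314154]
90 claw dir 0.1244883533695567 0.24005752089975763 tip 0.573244245620157 M [-0.97633108 -0.46543822  0.07133423]
```

```bash
cat > mz.py <<'E'
from h import *
M=[]
for i in range(3): M.append(env.observe()["ft_torque"][2]); env.capture("scene")
M.append(env.observe()["ft_torque"][2]); print("Mz",np.round(M,3),"mean %.3f"%np.mean(M)); plan()
E
python3 -m inch '[{"travel":[-0.003,-0.002,0],"yaw":0.03,"claw":255},{"travel":[-0.003,-0.002,0],"yaw":0.06,"claw":255}]' 50 | head -1
python3 mz.py
python3 -m inch '[{"travel":[0,0,0],"yaw":0.03,"claw":255},{"travel":[0,0,0],"yaw":0.06,"claw":255}]' 50 | head -1
python3 mz.py
```

```text
time: 22.65
Mz [0.108 0.105 0.07  0.094] mean 0.094
t 22.80 tcp [ 0.4943 -0.1149  0.161 ] a 0.7359 tilt [-1.e-04  7.e-04 -1.e+00] F [ 0.64 -1.45  2.94] M [-0.484 -0.474  0.094] q6 -1.07 open 0.0212
time: 23.0
Mz [0.087 0.042 0.138 0.1  ] mean 0.092
t 23.15 tcp [ 0.4943 -0.115   0.1611] a 0.7058 tilt [-1.e-04  4.e-04 -1.e+00] F [ 1.78 -1.01  2.79] M [-0.285 -0.487  0.1  ] q6 -1.04 open 0.0212
```

```bash
python3 -m inch '[{"travel":[0,0,0],"yaw":0.03,"claw":255},{"travel":[0,0,0],"yaw":0.05,"claw":255}]' 50 | head -1
python3 mz.py
python3 -m inch '[{"travel":[0,0,0],"yaw":0.03,"claw":255},{"travel":[0,0,0],"yaw":0.05,"claw":255}]' 50 | head -1
python3 mz.py; python3 claw.py
```

```text
time: 23.35
Mz [0.198 0.18  0.173 0.198] mean 0.187
t 23.50 tcp [ 0.4943 -0.1151  0.1611] a 0.6811 tilt [-1.e-04  2.e-04 -1.e+00] F [ 1.24 -0.63  2.69] M [-0.221 -0.486  0.198] q6 -1.02 open 0.0212
time: 23.7
Mz [0.395 0.335 0.286 0.31 ] mean 0.332
t 23.85 tcp [ 0.4943 -0.1152  0.1611] a 0.6560 tilt [-1.e-04  0.e+00 -1.e+00] F [ 2.37 -1.24  3.22] M [-0.223 -0.513  0.31 ] q6 -0.99 open 0.0214
t 23.85 tcp [ 0.4943 -0.1152  0.1611] a 0.6560 tilt [-1.e-04  0.e+00 -1.e+00] F [ 2.37 -1.24  3.22] M [-0.223 -0.513  0.31 ] q6 -0.99 open 0.0214
97 claw dir 0.06523107527562279 0.1890661208917391 tip 0.5733595220429072 M [-0.19240692 -0.46896118  0.247089  ]
97 claw dir 0.053351781847164194 0.178211765698595 tip 0.5740840876676429 M [-0.19888157 -0.43623143  0.30087564]
```

At the stop: the moment rose 0.09, 0.19, 0.33 N m over the last steps. The last step overshot the 0.25 limit because I had chained it without checking, so I'm backing off now to the middle of the square's play, then drawing the key out.

```bash
python3 -m inch '[{"travel":[0,0,0],"yaw":-0.1,"claw":255},{"travel":[0,0,0],"yaw":-0.18,"claw":255},{"travel":[0,0,0],"yaw":-0.18,"claw":255}]' 50 | head -1
python3 mz.py; python3 claw.py | tail -1
```

```text
time: 24.25
Mz [ 0.026  0.039  0.037 -0.012] mean 0.023
t 24.40 tcp [ 0.4943 -0.1151  0.1611] a 0.7450 tilt [-0.e+00  2.e-04 -1.e+00] F [ 1.25 -0.68  2.45] M [-0.176 -0.445 -0.012] q6 -1.08 open 0.0211
96 claw dir 0.05639590723518213 0.1808548520829166 tip 0.5737156915368177 M [-0.1317445  -0.38786795  0.02133428]
```

```bash
python3 -m inch '[{"travel":[0,0,-0.01],"yaw":0,"claw":255},{"travel":[0,0,-0.025],"yaw":0,"claw":255},{"travel":[0,0,-0.045],"yaw":0,"claw":255},{"travel":[0,0,-0.07],"yaw":0,"claw":255},{"travel":[0,0,-0.1],"yaw":0,"claw":255}]' 50
python3 claw.py | tail -1
python3 -c "
from h import *
plan((.4943,-.1151,.21,1.2),(.4943,-.1151,.25,1.7),(.4943,-.1151,.298,1.9))"
```

```text
time: 25.0
tcp_pos: [0.493, -0.1148, 0.1909]
tool_rot: [0.401, 0.916, -0.0, -0.002]
wrist_force: [0.5, 1.0, -2.8]
opening: 0.0215
grip_force: 49.8
96 claw dir 0.06453079359156065 0.19281867485229748 tip 0.5753381362683142 M [-0.06156393 -0.06169429  0.04055667]
t 25.10 tcp [ 0.4945 -0.1153  0.1929] a 0.7460 tilt [ 8.e-04 -4.e-04 -1.e+00] F [ 0.03 -0.57 -3.13] M [-0.062 -0.062  0.041] q6 -1.08 open 0.0213
travel [0.001, -0.0002, -0.0569] yaw -0.9080
travel [0.0, 0.0, -0.1333] yaw -1.0000
travel [0.0, 0.0, -0.16] yaw -0.4000
```

```bash
python3 -m inch '[{"travel":[0,0,-0.04],"yaw":0,"claw":255},{"travel":[0,0,-0.06],"yaw":-0.25,"claw":255},{"travel":[0,0,-0.08],"yaw":-0.5,"claw":255},{"travel":[0,0,-0.1],"yaw":-0.75,"claw":255},{"travel":[0,0,-0.12],"yaw":-0.95,"claw":255}]' 50 | head -4
python3 -m inch '[{"travel":[0,0,-0.04],"yaw":-0.25,"claw":255},{"travel":[0,0,-0.08],"yaw":-0.5,"claw":255},{"travel":[0,0,-0.11],"yaw":-0.75,"claw":255},{"travel":[0,0,-0.14],"yaw":-0.9,"claw":255},{"travel":[0,0,-0.16],"yaw":-0.9,"claw":255}]' 50 | head -4
python3 -m inch '[{"travel":[0,0,-0.03],"yaw":0,"claw":255},{"travel":[0,0,-0.06],"yaw":0,"claw":255},{"travel":[0,0,-0.08],"yaw":0,"claw":255},{"travel":[0,0,-0.08],"yaw":0,"claw":255},{"travel":[0,0,-0.08],"yaw":0,"claw":255}]' 50 | head -4
python3 claw.py | tail -1
python3 -c "
from h import *
plan((.489,-.20,.298,1.3),(.483,-.27,.298,.8),(.480,-.33,.298,.3),(.4787,-.3805,.298,-.18))"
```

```text
time: 25.6
tcp_pos: [0.494, -0.1151, 0.2279]
tool_rot: [0.172, 0.985, 0.0, -0.0]
wrist_force: [-0.7, -0.4, -4.4]
time: 26.1
tcp_pos: [0.4943, -0.1152, 0.2764]
tool_rot: [-0.05, 0.999, -0.0, 0.0]
wrist_force: [0.4, -0.1, -3.2]
time: 26.6
tcp_pos: [0.4943, -0.1152, 0.2991]
tool_rot: [-0.05, 0.999, 0.0, -0.0]
wrist_force: [0.9, -0.4, -3.0]
98 claw dir 0.05931973485418987 0.19362216937121404 tip 0.5739809698175031 M [-0.02125108  0.01148561 -0.00135717]
t 26.70 tcp [ 0.4941 -0.1151  0.2984] a 1.6708 tilt [-1.1e-03  4.0e-04 -1.0e+00] F [ 0.26  0.37 -3.84] M [-0.021  0.011 -0.001] q6 -2.01 open 0.0209
travel [0.0451, -0.2799, 0.0015] yaw 0.7417
travel [-0.0431, -0.2302, -0.0] yaw 1.0000
travel [-0.1322, -0.1504, -0.0] yaw 1.0000
travel [-0.1595, -0.0539, -0.0] yaw 0.9600
```

```bash
python3 -m inch '[{"travel":[0.011,-0.07,0],"yaw":0.18,"claw":255},{"travel":[0.022,-0.14,0],"yaw":0.37,"claw":255},{"travel":[0.033,-0.21,0],"yaw":0.56,"claw":255},{"travel":[0.045,-0.28,0],"yaw":0.742,"claw":255}]' 50 | head -2
python3 -m inch '[{"travel":[-0.011,-0.06,0],"yaw":0.25,"claw":255},{"travel":[-0.022,-0.12,0],"yaw":0.5,"claw":255},{"travel":[-0.033,-0.18,0],"yaw":0.75,"claw":255},{"travel":[-0.043,-0.23,0],"yaw":1,"claw":255}]' 50 | head -2
python3 -m inch '[{"travel":[-0.033,-0.04,0],"yaw":0.25,"claw":255},{"travel":[-0.066,-0.08,0],"yaw":0.5,"claw":255},{"travel":[-0.1,-0.12,0],"yaw":0.75,"claw":255},{"travel":[-0.132,-0.15,0],"yaw":1,"claw":255}]' 50 | head -2
python3 -m inch '[{"travel":[-0.05,-0.017,0],"yaw":0.25,"claw":255},{"travel":[-0.1,-0.034,0],"yaw":0.5,"claw":255},{"travel":[-0.14,-0.047,0],"yaw":0.75,"claw":255},{"travel":[-0.16,-0.054,0],"yaw":0.96,"claw":255},{"travel":[-0.16,-0.054,0],"yaw":0.96,"claw":255}]' 50 | head -2
python3 -m inch '[{"travel":[0,0,0.1],"yaw":0,"claw":255},{"travel":[0,0,0.2],"yaw":0,"claw":255},{"travel":[0,0,0.3],"yaw":0,"claw":255},{"travel":[0,0,0.35],"yaw":0,"claw":255},{"travel":[0,0,0.35],"yaw":0,"claw":255}]' 50 | head -2
python3 - <<'E'
from h import *
from scipy.optimize import least_squares
np.set_printoptions(precision=4,suppress=True)
env.capture("wrist");env.capture("wrist");plan((.4788,-.3808,.19,-.18)); o=(.4788,-.3808); f0=pose()[1][2]-.1
for n in("scene","top"):
    c=env.capture(n); P=cloud(c); ok=c["z_map"]>0; D=np.hypot(P[...,0]-o[0],P[...,1]-o[1])
    for nm,lo,hi,rr,rad in(("foot",f0+.003,f0+.022,.03,.0135),("shank",f0+.035,f0+.1,.025,.009),("rim",.058,.068,.04,None)):
        q=P[ok&(P[...,2]>lo)&(P[...,2]<hi)&(D<rr)]
        if len(q)<9: continue
        if rad: f=least_squares(lambda x:np.hypot(q[:,0]-x[0],q[:,1]-x[1])-rad,o,loss="soft_l1",f_scale=.001).x
        else: A=np.c_[2*q[:,:2],np.ones(len(q))]; f=np.linalg.lstsq(A,(q[:,:2]**2).sum(1),rcond=None)[0][:2]
        print(n,nm,len(q),f)
E
```

```text
time: 27.1
tcp_pos: [0.489, -0.2007, 0.2984]
time: 27.5
tcp_pos: [0.4829, -0.2709, 0.2983]
time: 27.9
tcp_pos: [0.4799, -0.3306, 0.2982]
time: 28.4
tcp_pos: [0.4787, -0.3811, 0.298]
time: 28.9
tcp_pos: [0.4777, -0.3789, 0.1906]
t 29.00 tcp [ 0.4795 -0.3807  0.1951] a -0.1791 tilt [ 0.0008 -0.0007 -1.    ] F [ 1.39 -0.23 -2.31] M [-0.016 -0.036 -0.023] q6 -0.58 open 0.0211
travel [-0.0006, -0.0022, 0.017] yaw 0.0018
scene foot 72 [ 0.4795 -0.3788]
scene shank 202 [ 0.4788 -0.3798]
scene rim 159 [ 0.4781 -0.3822]
```

```bash
python3 -m inch '[{"travel":[-0.005,-0.002,0.04],"yaw":0,"claw":255},{"travel":[-0.005,-0.002,0.08],"yaw":0,"claw":255},{"travel":[-0.005,-0.002,0.12],"yaw":0,"claw":255},{"travel":[-0.005,-0.002,0.16],"yaw":0,"claw":255},{"travel":[-0.005,-0.002,0.18],"yaw":0,"claw":255}]' 50
python3 -m inch '[{"travel":[0,0,0.02],"yaw":0,"claw":255},{"travel":[0,0,0.04],"yaw":0,"claw":255},{"travel":[0,0,0.06],"yaw":0,"claw":255},{"travel":[0,0,0.06],"yaw":0,"claw":255}]' 50
python3 -c "
from h import *
plan()"
```

```text
time: 29.6
tcp_pos: [0.4773, -0.3811, 0.1375]
tool_rot: [0.768, 0.641, -0.0, -0.002]
wrist_force: [0.4, -1.1, -3.4]
opening: 0.0213
grip_force: 49.9
time: 30.0
tcp_pos: [0.4778, -0.3815, 0.1211]
tool_rot: [0.768, 0.641, -0.0, -0.001]
wrist_force: [-0.8, -0.0, -2.8]
opening: 0.0212
grip_force: 49.9
t 30.00 tcp [ 0.4778 -0.3815  0.1211] a -0.1799 tilt [-0.0012  0.0011 -1.    ] F [-0.82 -0.04 -2.77] M [ 0.022 -0.013 -0.015] q6 -0.58 open 0.0212
```

Free in the bore with the foot near 21 mm. Lowering to the 6 mm floor until contact.

```bash
python3 -m inch '[{"travel":[0,0,0.015],"yaw":0,"claw":255},{"travel":[0,0,0.03],"yaw":0,"claw":255},{"travel":[0,0,0.045],"yaw":0,"claw":255},{"travel":[0,0,0.045],"yaw":0,"claw":255}]' 50
python3 -m inch '[{"travel":[0,0,0.004],"yaw":0,"claw":255},{"travel":[0,0,0.008],"yaw":0,"claw":255},{"travel":[0,0,0.008],"yaw":0,"claw":255},{"travel":[0,0,0.008],"yaw":0,"claw":255}]' 50
```

```text
time: 30.4
tcp_pos: [0.4777, -0.3815, 0.1076]
tool_rot: [0.768, 0.641, -0.0, -0.001]
wrist_force: [0.4, 0.1, -3.0]
opening: 0.0215
grip_force: 49.9
time: 30.8
tcp_pos: [0.4782, -0.382, 0.1063]
tool_rot: [0.768, 0.641, 0.0, 0.0]
wrist_force: [-0.5, -0.3, -3.1]
opening: 0.021
grip_force: 49.9
```

```bash
python3 -m inch '[{"travel":[0,0,0.004],"yaw":0,"claw":255},{"travel":[0,0,0.006],"yaw":0,"claw":255},{"travel":[0,0,0.006],"yaw":0,"claw":255},{"travel":[0,0,0.006],"yaw":0,"claw":255}]' 50 | head -4
python3 -m inch '[{"travel":[0,0,0.003],"yaw":0,"claw":255},{"travel":[0,0,0.005],"yaw":0,"claw":255},{"travel":[0,0,0.005],"yaw":0,"claw":255}]' 50 | head -4
python3 -c "
from h import *
plan()"
```

```text
time: 31.2
tcp_pos: [0.4785, -0.3822, 0.1052]
tool_rot: [0.768, 0.641, 0.0, 0.0]
wrist_force: [-1.1, 0.1, 2.0]
time: 31.5
tcp_pos: [0.4787, -0.3825, 0.1052]
tool_rot: [0.768, 0.641, -0.0, 0.001]
wrist_force: [-2.1, 1.9, 7.4]
t 31.50 tcp [ 0.4787 -0.3825  0.1052] a -0.1799 tilt [ 0.001  -0.0012 -1.    ] F [-2.09  1.93  7.37] M [0.423 0.664 0.009] q6 -0.58 open 0.0213
```

```bash
python3 -m inch '[{"travel":[0,0,-0.004],"yaw":0,"claw":255},{"travel":[0,0,-0.006],"yaw":0,"claw":255},{"travel":[0,0,-0.006],"yaw":0,"claw":150},{"travel":[0,0,-0.006],"yaw":0,"claw":100},{"travel":[0,0,-0.006],"yaw":0,"claw":0}]' 20
python3 -m inch '[{"travel":[0,0,0],"yaw":0,"claw":0},{"travel":[0,0,0],"yaw":0,"claw":0},{"travel":[0,0,0],"yaw":0,"claw":0},{"travel":[0,0,0],"yaw":0,"claw":0},{"travel":[0,0,0],"yaw":0,"claw":0}]' 20
python3 -m inch '[{"travel":[0,0,-0.06],"yaw":0,"claw":0},{"travel":[0,0,-0.15],"yaw":0,"claw":0},{"travel":[0,0,-0.27],"yaw":0,"claw":0},{"travel":[0,0,-0.4],"yaw":0,"claw":0},{"travel":[0,0,-0.5],"yaw":0,"claw":0}]' 20
python3 - <<'E'
from h import *
np.set_printoptions(precision=4,suppress=True)
env.capture("wrist"); plan()
o=(.4788,-.3815)
c=env.capture("scene"); P=cloud(c); ok=c["z_map"]>0; D=np.hypot(P[...,0]-o[0],P[...,1]-o[1])
for lo,hi,rr in((.13,.18,.06),(.166,.175,.04),(.07,.10,.03),(.10,.135,.03)):
    q=P[ok&(P[...,2]>lo)&(P[...,2]<hi)&(D<rr)]; print(lo,len(q),q.mean(0),q.min(0),q.max(0))
a=cv2.resize(c["image"][120:290,270:430],(470,500),interpolation=cv2.INTER_CUBIC)
t=env.capture("top")["image"]; b=cv2.resize(t[110:220,190:260],(318,500),interpolation=cv2.INTER_CUBIC)
cv2.imwrite("pics/end.png",np.hstack([a,b]))
E
python3 claw.py | tail -1
```

```text
time: 32.0
tcp_pos: [0.4781, -0.3818, 0.1043]
tool_rot: [0.768, 0.641, 0.0, -0.0]
wrist_force: [0.2, -0.1, 0.7]
opening: 0.0629
grip_force: 0.0
time: 32.5
tcp_pos: [0.4782, -0.3819, 0.1047]
tool_rot: [0.768, 0.641, 0.0, -0.0]
wrist_force: [0.2, -0.5, -0.3]
opening: 0.0855
grip_force: 0.0
time: 33.0
tcp_pos: [0.4786, -0.3823, 0.2576]
tool_rot: [0.768, 0.641, 0.0, 0.001]
wrist_force: [-0.3, -1.0, 0.8]
opening: 0.0851
grip_force: 0.0
t 33.05 tcp [ 0.4803 -0.3839  0.2639] a -0.1799 tilt [ 0.0084 -0.008  -0.9999] F [ 1.66 -0.58  4.07] M [-0.043  0.041 -0.015] q6 -0.58 open 0.0852
0.13 386 [ 0.4734 -0.3884  0.1602] [ 0.4617 -0.4329  0.1301] [ 0.4916 -0.3307  0.17  ]
0.166 118 [ 0.4764 -0.3831  0.1681] [ 0.4642 -0.3998  0.166 ] [ 0.4893 -0.3645  0.17  ]
0.07 78 [ 0.4738 -0.3874  0.085 ] [ 0.4679 -0.3918  0.0701] [ 0.4833 -0.3784  0.0999]
0.1 96 [ 0.4736 -0.3869  0.117 ] [ 0.4679 -0.3914  0.1003] [ 0.4845 -0.3776  0.1345]
96 claw dir 0.05930189044641608 0.19937192986092717 tip 0.5733586411120564 M [-0.03324116  0.03942433  0.02417768]
```

View pics/end.png

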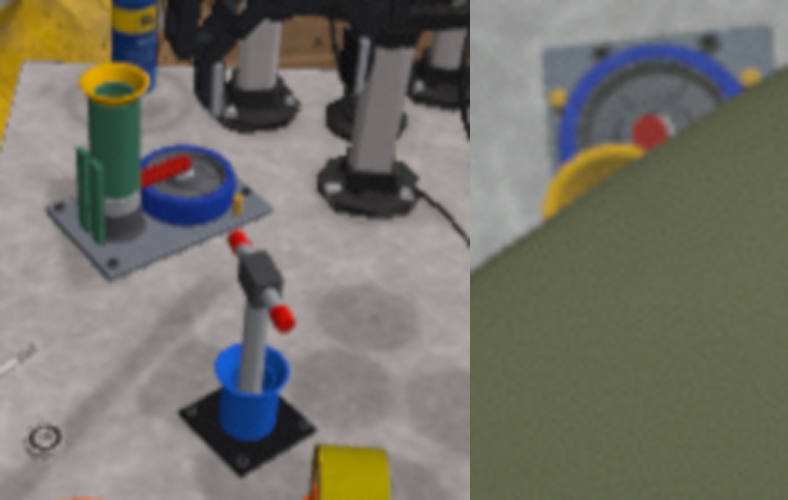

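The key stands upright in its stand at pane pixel (260, 280), top at 0.169–0.170 m. The claw at (165, 170) points at the wheel's hub. I'll let the arm settle and hand in.

```bash
python3 -m inch '[{"travel":[0,0,0],"yaw":0,"claw":0},{"travel":[0,0,0],"yaw":0,"claw":0},{"travel":[0,0,0],"yaw":0,"claw":0},{"travel":[0,0,0],"yaw":0,"claw":0},{"travel":[0,0,0],"yaw":0,"claw":0}]' | head -2
python3 -c "
from plant import env
print(env.finish_job())"
```

```text
time: 33.75
tcp_pos: [0.4782, -0.3819, 0.2544]
the job is handed in; nothing more can be done
None
```

The job was handed in at 33.75 s with the claw against its stop over the wheel and the key back upright and fully down, but two things may count against it: the measured twist reached about 0.3–0.4 N m at the stop, over the 0.25 limit, before I backed off, and my first grasp closed on top of the grip block and tilted the key in its stand before the second one held.

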